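# Lock the room keys away in the key case

## Task

Put the room keys that lie about the counter away for the night: slide the key case's glass door fully open, lay every key flat in a recess of its own with its blade in the narrow channel, then slide the door fully shut. Then lock it by pushing the square steel sleeve onto the stub in front of the case until the spring catch pops up through the sleeve's window, and leave the mug, stapler and torch where they are.

Things in the scene. Friction and masses are not known exactly. Their poses are not given: they have to be found in the camera images.
- key_case: Low fixed grey steel key cabinet lying on its back, 160 mm deep (x), 480 long (y = -230 to +250). Origin on the counter; x away from the robot, y along the door's travel, z up. Recess floor 45 mm high, runners along both long sides (|x| 67 to 80) to 78 mm. Four recesses in the y < 0 half, fixed glass over the rest. In front of its -y end a bracket carries a level steel stub pointing to +y.
- door (a joint): Glass sliding door, aluminium rim, 232 mm wide, top 87 mm above the counter: 0 m = fully shut over the recesses, 0.245 = fully open, grows towards the case's +y. Stays where left, moves with about 2 N. A forked plate on its front corner straddles the stub's root when shut (its +y face then at case y = -202 mm, where the sleeve comes up against it), so the sleeve locks the door.
- door_handle (a point): Centre of the aluminium block handle on the door, 60 mm (case x) by 16 mm (case y), about 101 mm above the counter; its top is 17 mm above this point. Grip across its 16 mm, along the case's y. Axes as the case's.
- stub_end (a point): Free end of the stub, on its axis, 55 mm above the counter. Stub 20 mm square, level, along the case's y, with a round tapered nose of 14 mm; the sleeve goes on from the +y side, moving to -y. Axes as the case's. The case's front face is 45 mm from the stub's axis (on +x); otherwise it is free all round up to the bracket at its root, 103 mm from the end.
- sleeve_home (a point): Where the sleeve's centre belongs when home: on the stub's axis, 40 mm towards -y from the stub's end. Axes as the case's. The sleeve settles 2 to 3 mm lower when let go.
- catch (a joint): Brass spring catch on top of the stub at the sleeve's home, a ramp rising to -y, 7.5 mm high: 0 m = popped up, positive = pressed in (at most 0.009). The sleeve's leading edge presses it down, with up to about 10 N of push, and it springs up through the window when the sleeve is home.
- sleeve_mid (a point): Locking sleeve: square steel tube, 110 mm long (its x axis), 30 mm square outside, 25 mm inside, about 140 g, open at both ends, same either way round; a window 24 x 17 mm half-way along each of its four faces. Starts lying on the counter. Point: its very centre. Grip across its sides some 28 mm from the middle, nearer the trailing end.
- recess1 (a point): Recess for one key, 10 mm deep: point on its floor under where the fob's centre belongs; axes as the case's. Fob pocket 49 mm wide (y), 63 mm long (x), with a 22 mm wide blade channel to -x. Recesses are 52 mm apart. Any key fits any recess, blade towards -x, its own point then 14 mm above this one.
- recess2 (a point): Recess for one key, 10 mm deep: point on its floor under where the fob's centre belongs; axes as the case's. Fob pocket 49 mm wide (y), 63 mm long (x), with a 22 mm wide blade channel to -x. Recesses are 52 mm apart. Any key fits any recess, blade towards -x, its own point then 14 mm above this one.
- recess3 (a point): Recess for one key, 10 mm deep: point on its floor under where the fob's centre belongs; axes as the case's. Fob pocket 49 mm wide (y), 63 mm long (x), with a 22 mm wide blade channel to -x. Recesses are 52 mm apart. Any key fits any recess, blade towards -x, its own point then 14 mm above this one.
- recess4 (a point): Recess for one key, 10 mm deep: point on its floor under where the fob's centre belongs; axes as the case's. Fob pocket 49 mm wide (y), 63 mm long (x), with a 22 mm wide blade channel to -x. Recesses are 52 mm apart. Any key fits any recess, blade towards -x, its own point then 14 mm above this one.
- key1_mid (a point): Room key lying flat (up to 4 alike, may be absent): aluminium blade 12 x 5 mm on an orange diamond fob, a 31 mm square set cornerwise (44 mm across corners), 8 mm thick. On it a finger ridge along the key, 14 mm wide, 32 long, top 28 mm above the underside: grip across it. Point: fob centre, 14 mm above the underside. Blade points to -x and ends 70 mm from the centre; z up.
- key2_mid (a point): Room key lying flat (up to 4 alike, may be absent): aluminium blade 12 x 5 mm on an orange diamond fob, a 31 mm square set cornerwise (44 mm across corners), 8 mm thick. On it a finger ridge along the key, 14 mm wide, 32 long, top 28 mm above the underside: grip across it. Point: fob centre, 14 mm above the underside. Blade points to -x and ends 70 mm from the centre; z up.
- key3_mid (a point): Room key lying flat (up to 4 alike, may be absent): aluminium blade 12 x 5 mm on an orange diamond fob, a 31 mm square set cornerwise (44 mm across corners), 8 mm thick. On it a finger ridge along the key, 14 mm wide, 32 long, top 28 mm above the underside: grip across it. Point: fob centre, 14 mm above the underside. Blade points to -x and ends 70 mm from the centre; z up.
- key4_mid (a point): Room key lying flat (up to 4 alike, may be absent): aluminium blade 12 x 5 mm on an orange diamond fob, a 31 mm square set cornerwise (44 mm across corners), 8 mm thick. On it a finger ridge along the key, 14 mm wide, 32 long, top 28 mm above the underside: grip across it. Point: fob centre, 14 mm above the underside. Blade points to -x and ends 70 mm from the centre; z up.
- mug: Blue ceramic mug, 80 mm across, 95 mm high, origin under its centre; a bystander.
- stapler: Beige plastic stapler, 150 mm long (x), 51 mm high, origin under its centre; a bystander.
- torch: Silver metal torch lying on its side, 180 mm long (x), 44 mm thick, origin under it; a bystander.
Mind the look-alikes: they are no part of the job. Leave any pink, purple or yellow look-alike of the part that bears key2_mid alone.

How it is judged:
On the way, in this order (a step that is already met when the one before it is completed fails the run):
1. the door is slid fully open (value of joint door above 0.235 m), for 0.1 s.
2. every key lies flat in a recess of its own (((x of key1_mid in the frame of recess1 between -0.015 and 0.015 m and y of key1_mid in the frame of recess1 between -0.006 and 0.006 m and z of key1_mid in the frame of recess1 between 0.008 and 0.019 m) or (x of key1_mid in the frame of recess2 between -0.015 and 0.015 m and y of key1_mid in the frame of recess2 between -0.006 and 0.006 m and z of key1_mid in the frame of recess2 between 0.008 and 0.019 m) or (x of key1_mid in the frame of recess3 between -0.015 and 0.015 m and y of key1_mid in the frame of recess3 between -0.006 and 0.006 m and z of key1_mid in the frame of recess3 between 0.008 and 0.019 m) or (x of key1_mid in the frame of recess4 between -0.015 and 0.015 m and y of key1_mid in the frame of recess4 between -0.006 and 0.006 m and z of key1_mid in the frame of recess4 between 0.008 and 0.019 m)) and angle between each of key1_mid, key2_mid, key3_mid, key4_mid's own z axis and vertical below 0.12 rad and angle between the x axis of each of key1_mid, key2_mid, key3_mid, key4_mid and the x axis of key_case, either way round below 0.2 rad and ((x of key2_mid in the frame of recess1 between -0.015 and 0.015 m and y of key2_mid in the frame of recess1 between -0.006 and 0.006 m and z of key2_mid in the frame of recess1 between 0.008 and 0.019 m) or (x of key2_mid in the frame of recess2 between -0.015 and 0.015 m and y of key2_mid in the frame of recess2 between -0.006 and 0.006 m and z of key2_mid in the frame of recess2 between 0.008 and 0.019 m) or (x of key2_mid in the frame of recess3 between -0.015 and 0.015 m and y of key2_mid in the frame of recess3 between -0.006 and 0.006 m and z of key2_mid in the frame of recess3 between 0.008 and 0.019 m) or (x of key2_mid in the frame of recess4 between -0.015 and 0.015 m and y of key2_mid in the frame of recess4 between -0.006 and 0.006 m and z of key2_mid in the frame of recess4 between 0.008 and 0.019 m)) and ((x of key3_mid in the frame of recess1 between -0.015 and 0.015 m and y of key3_mid in the frame of recess1 between -0.006 and 0.006 m and z of key3_mid in the frame of recess1 between 0.008 and 0.019 m) or (x of key3_mid in the frame of recess2 between -0.015 and 0.015 m and y of key3_mid in the frame of recess2 between -0.006 and 0.006 m and z of key3_mid in the frame of recess2 between 0.008 and 0.019 m) or (x of key3_mid in the frame of recess3 between -0.015 and 0.015 m and y of key3_mid in the frame of recess3 between -0.006 and 0.006 m and z of key3_mid in the frame of recess3 between 0.008 and 0.019 m) or (x of key3_mid in the frame of recess4 between -0.015 and 0.015 m and y of key3_mid in the frame of recess4 between -0.006 and 0.006 m and z of key3_mid in the frame of recess4 between 0.008 and 0.019 m)) and ((x of key4_mid in the frame of recess1 between -0.015 and 0.015 m and y of key4_mid in the frame of recess1 between -0.006 and 0.006 m and z of key4_mid in the frame of recess1 between 0.008 and 0.019 m) or (x of key4_mid in the frame of recess2 between -0.015 and 0.015 m and y of key4_mid in the frame of recess2 between -0.006 and 0.006 m and z of key4_mid in the frame of recess2 between 0.008 and 0.019 m) or (x of key4_mid in the frame of recess3 between -0.015 and 0.015 m and y of key4_mid in the frame of recess3 between -0.006 and 0.006 m and z of key4_mid in the frame of recess3 between 0.008 and 0.019 m) or (x of key4_mid in the frame of recess4 between -0.015 and 0.015 m and y of key4_mid in the frame of recess4 between -0.006 and 0.006 m and z of key4_mid in the frame of recess4 between 0.008 and 0.019 m))), for 0.2 s.
3. the door is slid fully shut over the keys (all of step 2 and value of joint door below 0.004 m), for 0.2 s.
4. the sleeve is home on the stub and the catch has popped up through its window (y of sleeve_mid in the frame of sleeve_home between -0.006 and 0.006 m and x of sleeve_mid in the frame of sleeve_home between -0.005 and 0.005 m and z of sleeve_mid in the frame of sleeve_home between -0.006 and 0.005 m and angle between the x axis of sleeve_mid and the y axis of key_case, either way round below 0.12 rad and value of joint catch below 0.0015 m), for 0.2 s.
At the end, for the whole second after the job is handed in: Each key lies flat in its own recess (15 mm along, 6 mm across, 0.2 rad), the door is within 4 mm of shut, and the sleeve is still on the stub, its middle within 6 mm of home, the catch up through its window (within 1.5 mm of fully up) (all of step 3 and all of step 4 and linear speed of sleeve below 0.02 m/s); the robot touches nothing.
It fails at once if the mug is moved more than 4 cm or tipped (distance of mug from where it was at the start of the episode above 0.04 m or angle between mug's own z axis and vertical above 0.5 rad).
It fails at once if the stapler is moved more than 4 cm or tipped (distance of stapler from where it was at the start of the episode above 0.04 m or angle between stapler's own z axis and vertical above 0.5 rad).
It fails at once if the torch is moved more than 4 cm or tipped (distance of torch from where it was at the start of the episode above 0.04 m or angle between torch's own z axis and vertical above 0.5 rad).
Of key1, key2, key3, key4 only 3 to 4 are there at a start; the rules pass over those that are not, and their reading is None.
At some moment in a run one of key1, key2, key3, key4, sleeve may be knocked a few centimetres aside while the robot is not near it.
Once in a run the grip may slacken for a moment while it holds something.
It also fails if it takes over 210 s, if anything falls off the work surface, if the arm or the gripper's body presses on something with over 40 N, if the wrist force passes 120 N, or if a joint passes its speed limit or range.

## Robot

A 6-joint arm with a two-finger parallel gripper is mounted at the origin on the work surface. World frame = base frame: x ahead of the robot, y to its left, z up, the work surface at z = 0. Lengths are in m, angles in rad, forces in N, time in s.
With the tool pointing down it reaches from about 0.275 to 0.75 m from the base axis. Payload 10.2 kg.
Tool frame: the origin (TCP) lies at the very end of the fingers, on their centre line; the grasp point (between the pads) lies 19 mm behind it (grasp_offset is the distance from the TCP to the grasp point, in m); z points along the fingers, y is the direction in which the jaws open and shut (so a half turn about z gives the same grasp; the last joint's range is limited). The gripper opens to 88 mm and grips with 3 to 60 N. Pads are 18 mm wide; open, the fingers measure 123 mm over their backs; the gripper's body (75 mm by 187 mm) begins 45 mm behind the grasp point.
Start: joints at [0.96, 0.313, 1.498, -0, 1.331, -0.223], TCP at [0.199, 0.486, 0.239] pointing down, gripper open.
Joint ranges: [-2.94, 2.94], [-0.97, 2.17], [0.19, 2.56], [-1.23, 4.37], [0.02, 3.11], [-2.88, 2.88]. Speed limits (rad/s): [2.39, 2.39, 3.01, 3.14, 3.14, 3.14].

## Interface

Orientations are given as a unit quaternion [w, x, y, z].
In Python, from plant import * gives the robot as it stands. The module is installed in compiled form; this text tells all that it offers.
- The arm moves only by the tool arm_command, never from a script. Its argument "moves" is a list of rows, each a list of 3 entries, a list of its own where there are three numbers: the shift along the tool's x, y, z in units of 25 mm (1.0 is 25 mm), then the turn, a rotation vector about the tool's x, y, z in units of 5 degrees (1.0 is 5 degrees), then the finger opening in mm, from 0 to 88.1. A call has 1 to 10 rows; each row shifts and turns the commanded pose from where the row before left it, along the tool's axes as they then stand; what a row does not reach is not made up. A row lasts 1/8 s, in which the tool goes at most 62.5 mm and 10.7 degrees, less where a joint would pass 70% of its speed; a pose out of reach is approached as far as the arm can. A call is refused whole if a number of a shift passes 1 or a number of a turn 1, either way. A call with a gripper value outside its range is refused whole. The fingers move at their own pace and stop on an object; the grip force is fixed at half the most. Time passes only in rows, so rows that do not move let the fingers close. It gives the time, the measured TCP pose, the force and the opening at its end, in the units of the state.
- state(): the state, without advancing time (a new reading comes with each control period).
- read_camera(name): name is "side" or "top"; returns the picture (420x560x3 uint8, red, green, blue); there is no depth.
- get_calibration(name): a dict with "intrinsics" (3x3 intrinsics, pixels), "extrinsics" (4x4, takes a point from world to camera coordinates). Camera axes: x right, y down, z forward; pixel columns grow to the right and rows downward; lengths in m; the calibration is good to about 2 mm. A picture is of the moment at which its call begins. get_calibration takes no time and is no camera call.
- sign_off(): hands the job in, once; it reports no verdict.
Trained networks look in the newest picture that a camera, given by its name, has taken for a name from the list of things; names that differ only in an ending like _2 or _b are one class to them, and where a whole thing is asked for, a point or a joint stands for the part that bears it (a point fixed in the world has none). Each returns a list of dicts, best first, with "score" (0 to 1); they miss things now and then, are a little off and sometimes report something else, mostly with a low value. They report only what shows in the picture. A call takes as long as a camera call. They do not tell look-alikes from the thing itself.
- find_in(camera, name): "location" ([column, row] in pixels, amid what is visible of it).
- regions_of(camera, name): "mask" (420x560 bool, what is visible of it) and "location" ([column, row] in pixels, amid what is visible of it).
The state is a dict: "time": time; "joint_pos": joint angles; "qvel": joint speeds; "effort": joint torques, N m; "tcp_pos": TCP position; "tcp_rot": TCP orientation; "wrist_force": force on the tool from outside, world axes, zero at the start; "moment": the same for the moment, N m; "gripper_width": finger opening in m.
Only numpy, scipy, OpenCV 4.12 (cv2) and the standard library are available. Lean on these libraries where they do the work, as an engineer would, in place of code of your own. Each camera call takes 0.05 s, during which the arm holds its last target.

## Working session

There is one attempt and no reset: what is moved stays moved. The work goes in short steps, Python scripts to look and compute and a tool call to move; the robot and the scene stay as the last step left them, time stands still between calls to the robot, and variables do not carry over. Pictures are saved under pics/ and viewed, and the job is handed in when it is done.

Besides the shell and the picture viewer there is one more tool, called after "Call:" as name([rows], argument=value, ...), one row to a line, values as JSON. arm_command: Moves the arm, as the interface text tells. Its arguments: {"type":"object","properties":{"moves":{"type":"array"}},"required":["moves"]}

```bash
mkdir -p pics; ls; cat > h.py <<'E'
from plant import *
import numpy as np, cv2
def snap(n,fn):
    im=read_camera(n); cv2.imwrite('pics/'+fn,im[:,:,::-1]); return im
E
python3 - <<'E'
from h import *
for n in("side","top"):
    snap(n,n+'0.png'); c=get_calibration(n); print(n,c['intrinsics'],c['extrinsics'])
s=state(); print(s)
E
```

```text
pics
side [[410.33744373   0.         278.48922467]
 [  0.         410.33744373 210.9217447 ]
 [  0.           0.           1.        ]] [[ 0.99702911 -0.0759854  -0.01261628 -0.54253903]
 [-0.05220431 -0.546177   -0.83604151  0.14477033]
 [ 0.05663622  0.83421634 -0.54852113  1.03801201]
 [ 0.          0.          0.          1.        ]]
top [[541.89042133   0.         276.84071019]
 [  0.         541.89042133 208.20651417]
 [  0.           0.           1.        ]] [[ 0.1120177  -0.99369931  0.0037044   0.02941073]
 [-0.97118469 -0.11026732 -0.21128518  0.56297178]
 [ 0.21036241  0.02007002 -0.97741744  1.47852639]
 [ 0.          0.          0.          1.        ]]
{'time': 0.1, 'joint_pos': array([ 9.59605153e-01,  3.13361702e-01,  1.49830713e+00,  2.23182533e-06,
        1.33099811e+00, -2.23431267e-01]), 'qvel': array([-2.14839291e-03, -1.75636947e-03, -7.28824320e-04,  3.92035717e-05,
       -5.54418464e-04,  2.31594928e-03]), 'effort': array([ 3.64777872e-03, -4.02813256e+01, -2.52639610e+01,  6.96950150e-02,
        3.42587940e-02, -4.32050956e-05]), 'tcp_pos': array([0.19841778, 0.48584294, 0.23825517]), 'tcp_rot': array([-2.18697749e-04,  1.92667828e-01,  9.81263889e-01, -4.90608938e-04]), 'wrist_force': array([-0.05725031, -0.36034197, -0.51617887]), 'moment': array([ 0.02809228, -0.05779416,  0.0100337 ]), 'gripper_width': 0.08797346823941919}
```

View pics/side0.png

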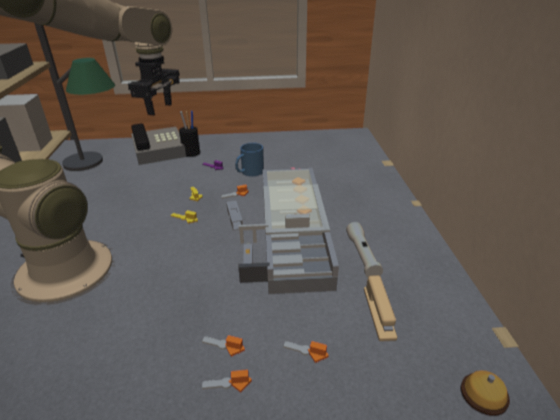

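View pics/top0.png

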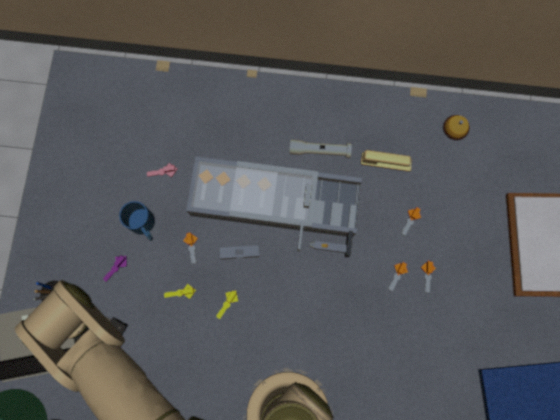

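The top view shows the case at about (275,195). The orange keys' fobs are at (191,240), (415,213), (402,268) and (429,268), the sleeve at (239,252), and the stub at about (330,246). There are also yellow, pink and purple look-alikes, and the door is partly open. Next I'll measure.

```bash
cat >> h.py <<'E'
def cal(n):
    c=get_calibration(n); return np.array(c['intrinsics']),np.array(c['extrinsics'])
def proj(n,P):
    K,T=cal(n); P=np.atleast_2d(P); q=P@T[:3,:3].T+T[:3,3]; q=q@K.T; return q[:,:2]/q[:,2:]
def back(n,uv,z):
    K,T=cal(n); uv=np.atleast_2d(np.array(uv,float)); d=np.c_[uv,np.ones(len(uv))]@np.linalg.inv(K).T@T[:3,:3]
    o=-T[:3,:3].T@T[:3,3]; t=(z-o[2])/d[:,2]; return o+d*t[:,None]
E
python3 - <<'E'
from h import *
im=snap('top','t1.png'); s=snap('side','s1.png')
cv2.imwrite('pics/t1z.png',cv2.resize(im[140:310,140:460,::-1],None,fx=2.5,fy=2.5,interpolation=cv2.INTER_CUBIC))
cv2.imwrite('pics/s1z.png',cv2.resize(s[150:300,170:390,::-1],None,fx=3.5,fy=3.5,interpolation=cv2.INTER_CUBIC))
for nm,z in [('key_case',.06),('door_handle',.101),('stub_end',.055),('sleeve_mid',.015),('key1_mid',.014),('recess1',.045)]:
  for c in('top','side'):
    for d in find_in(c,nm)[:12]:
        print(nm,c,round(d['score'],2),np.round(d['location'],1),back(c,d['location'],z)[0].round(4)[:2])
E
```

```text
key_case top 0.86 [281.6 198.4] [0.5861 0.0822]
key_case side 0.6 [291.7 238.8] [ 0.5774 -0.01  ]
door_handle top 0.74 [272.7 193.9] [0.5864 0.1077]
door_handle side 0.87 [292.1 210.8] [0.585  0.0551]
door_handle side 0.4 [363. 248.] [ 0.7289 -0.113 ]
stub_end top 0.74 [281.1 196.7] [0.5921 0.0843]
stub_end side 0.83 [291.9 240.7] [ 0.5778 -0.0114]
sleeve_mid top 0.8 [239.  250.5] [0.4299 0.1876]
sleeve_mid side 0.84 [232.9 214.3] [0.4238 0.1834]
key1_mid side 0.9 [310.3 346.9] [ 0.5842 -0.3037]
key1_mid side 0.51 [380.3 309.5] [ 0.749  -0.2193]
recess1 top 0.72 [276.5 198.8] [0.5868 0.0969]
recess1 top 0.31 [315.5 147.8] [7.527e-01 3.000e-04]
recess1 side 0.8 [292.5 240.9] [0.5806 0.0007]
```

View pics/t1z.png

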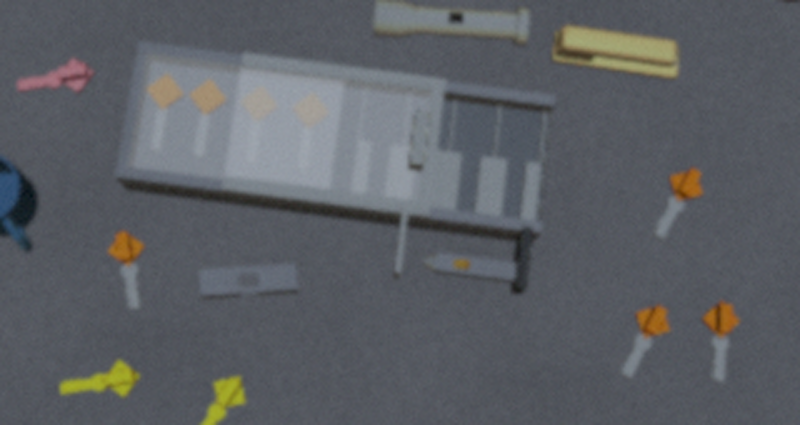

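View pics/s1z.png

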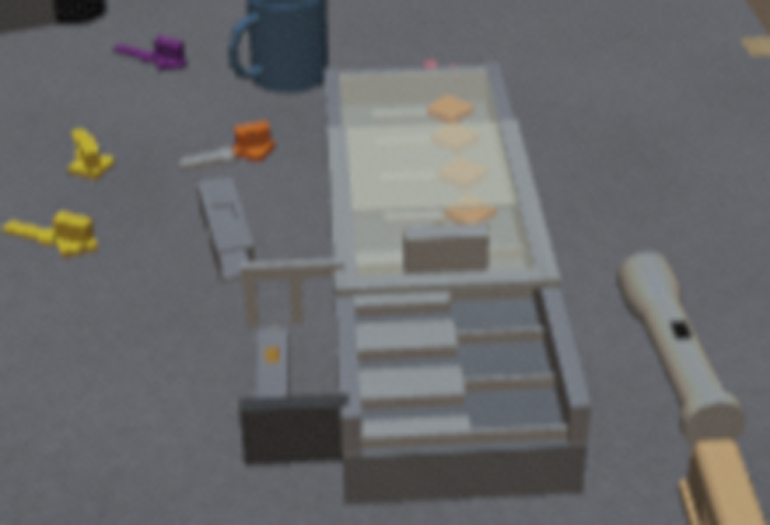

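```bash
cat >> h.py <<'E'
def Rz(a): return np.array([[np.cos(a),-np.sin(a),0],[np.sin(a),np.cos(a),0],[0,0,1]])
def c2w(p,P): return np.atleast_2d(P)@Rz(p[2]).T+np.array([p[0],p[1],0])
E
python3 - <<'E'
from h import *
from scipy.optimize import least_squares
T=[((.08,-.23,.078),(553,97)),((-.08,-.23,.078),(541,226)),((.08,.25,.078),(140,43)),((-.08,.25,.078),(119,180)),((-.125,-.107,.055),(426,262))]
S=[((.08,-.23,.078),(588,405)),((-.08,-.23,.078),(344,445)),((-.08,-.23,0),(344,502)),((.08,-.23,0),(583,488)),((-.08,.25,.078),(327,72)),((.08,.25,.078),(497,66))]
def res(p,sel):
    r=[]
    if 't' in sel:
        P=np.array([a for a,_ in T]);u=np.array([b for _,b in T])/2.5+[140,140]; r.append((proj('top',c2w(p,P))-u))
    if 's' in sel:
        P=np.array([a for a,_ in S]);u=np.array([b for _,b in S])/3.5+[170,150]; r.append((proj('side',c2w(p,P))-u))
    return np.concatenate(r)
for sel in('t','s','ts'):
    o=least_squares(lambda p:res(p,sel).ravel(),[.58,.08,-.05],loss='soft_l1'); print(sel,o.x.round(4)); print(res(o.x,sel).round(1).tolist())
E
```

```text
t [ 0.5904  0.0919 -0.0135]
[[1.0, -0.9], [0.5, 2.6], [-0.8, 0.2], [-1.3, -0.3], [0.2, -0.2]]
s [ 0.5947  0.0898 -0.0214]
[[1.1, -0.0], [-1.0, -8.2], [-0.0, 1.1], [0.2, 1.7], [-0.9, -1.7], [0.4, -1.8]]
ts [ 0.5927  0.0911 -0.0141]
[[1.4, -1.6], [0.9, 1.9], [-0.3, -0.6], [-0.9, -1.2], [0.6, -0.9], [0.7, -0.6], [-1.1, -8.4], [-0.2, 0.9], [-0.1, 1.2], [-2.1, -1.7], [-0.8, -2.0]]
```

```bash
cat >> h.py <<'E'
def box(x0,x1,y0,y1,z):
    return np.array([(x0,y0,z),(x1,y0,z),(x1,y1,z),(x0,y1,z),(x0,y0,z)])
def lines(p):
    L=[box(-.08,.08,-.23,.25,.078),box(-.067,.067,-.23,.25,.078),box(-.08,.08,-.23,.25,0),np.array([(-.125,-.107,.055),(-.125,-.21,.055)])]
    L+=[np.array([(-.125-.01,-.21,.065),(-.125-.01,-.115,.065)]),np.array([(-.125+.01,-.21,.065),(-.125+.01,-.115,.065)])]
    return [c2w(p,l) for l in L]
def overlay(n,im,Ls,roi,f,fn,dots=[]):
    u0,u1,v0,v1=roi
    z=cv2.resize(im[v0:v1,u0:u1,::-1],None,fx=f,fy=f,interpolation=cv2.INTER_CUBIC)
    z=cv2.convertScaleAbs(z,alpha=1.3,beta=10)
    for l in Ls:
        q=((proj(n,l)+.5-[u0,v0])*f); cv2.polylines(z,[np.round(q*16).astype(np.int32)],False,(0,255,0),1,cv2.LINE_AA,4)
    for d in dots:
        q=((proj(n,d)+.5-[u0,v0])*f)[0]; cv2.circle(z,tuple(int(k) for k in q),3,(255,0,255),1)
    cv2.imwrite('pics/'+fn,z)
E
python3 - <<'E'
from h import *
im=read_camera('top'); s=read_camera('side')
p=[.5917,.0912,-.0150]
overlay('top',im,lines(p),(180,370,140,270),4,'o1.png')
overlay('side',s,lines(p),(230,350,160,300),4.2,'o2.png')
E
```

```text
(no output)
```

View pics/o1.png

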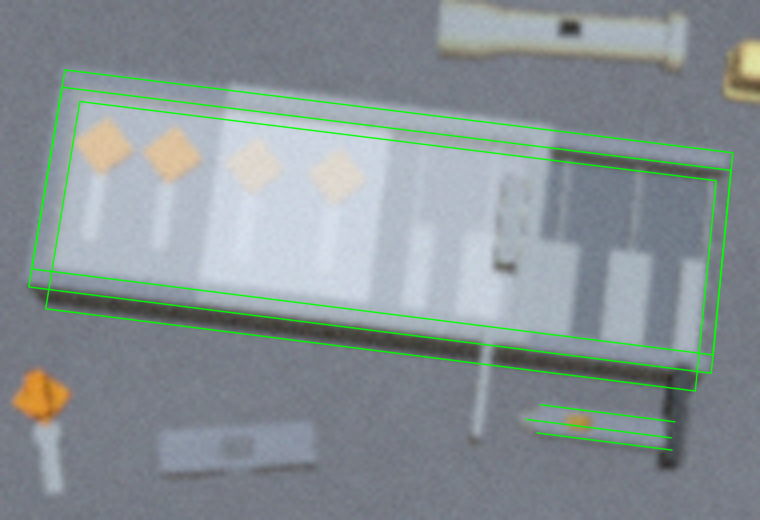

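View pics/o2.png

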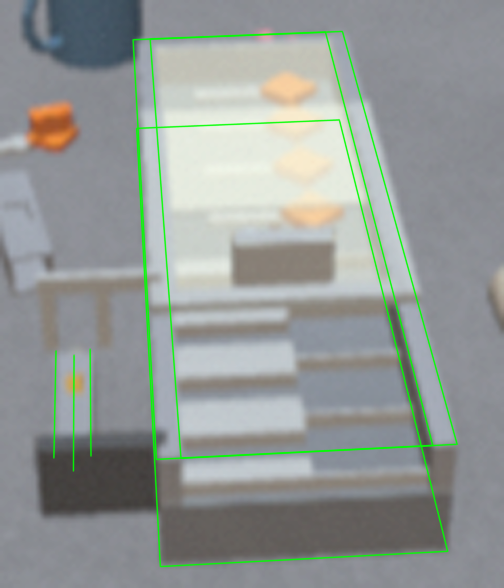

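```bash
cat >> h.py <<'E'
from scipy.ndimage import map_coordinates, gaussian_filter
from scipy.optimize import least_squares
def edgeobs(n,g,a,b,w=3,m=40):
    """a,b world pts; returns signed normal offset (px) of the strongest edge, per sample"""
    t=np.linspace(.06,.94,m)[:,None]; P=a+(b-a)*t; q=proj(n,P)
    d=q[-1]-q[0]; d/=np.linalg.norm(d); nn=np.array([-d[1],d[0]])
    s=np.arange(-w,w+.01,.1); uv=q[:,None]+s[None,:,None]*nn
    v=map_coordinates(g,[uv[...,1],uv[...,0]],order=1).mean(0)
    return s[1:-1],(v[2:]-v[:-2])/.2,v
def gray(im,sig=.7): return gaussian_filter(im.astype(float).mean(2),sig)
E
python3 - <<'E'
from h import *
for c in('top','side'):
    K,T=cal(c); print(c,-T[:3,:3].T@T[:3,3])
ims={c:gray(np.mean([read_camera(c) for _ in range(3)],0)) for c in('top','side')}
p=[.5917,.0912,-.0150]
E={'far':((.08,-.2,.078),(.08,.24,.078)),'near':((-.08,-.2,.078),(-.08,.24,.078)),'+y':((-.07,.25,.078),(.07,.25,.078)),'-y':((-.07,-.23,.045),(.07,-.23,.045)),'-ybot':((-.08,-.23,0),(.08,-.23,0)),'stubL':((-.135,-.125,.065),(-.135,-.2,.065)),'stubR':((-.115,-.125,.065),(-.115,-.2,.065))}
for c in ims:
  for k,(a,b) in E.items():
    A,B=c2w(p,[a,b]); s,g,v=edgeobs(c,ims[c],A,B,w=4)
    i=[j for j in range(1,len(s)-1) if abs(g[j])>=abs(g[j-1]) and abs(g[j])>abs(g[j+1]) and abs(g[j])>2]
    print(c,k,[(round(s[j],1),round(g[j],1)) for j in i], 'dir', (lambda q:np.round([-(q[1]-q[0])[1],(q[1]-q[0])[0]]/np.linalg.norm(q[1]-q[0]),2))(proj(c,[A,B])))
E
```

```text
top [0.23242868 0.06162876 1.56397612]
side [ 0.48969576 -0.8280814   0.6835607 ]
top far [(np.float64(-3.3), np.float64(2.6)), (np.float64(1.0), np.float64(-10.4))] dir [ 0.12 -0.99]
top near [(np.float64(0.4), np.float64(23.0))] dir [ 0.13 -0.99]
top +y [(np.float64(-0.9), np.float64(6.3))] dir [0.99 0.16]
top -y [(np.float64(-1.7), np.float64(-9.4))] dir [1.  0.1]
top -ybot [(np.float64(0.3), np.float64(-8.0))] dir [1.  0.1]
top stubL [(np.float64(-0.2), np.float64(-11.0)), (np.float64(2.1), np.float64(3.8))] dir [-0.13  0.99]
top stubR [(np.float64(-0.2), np.float64(7.1))] dir [-0.13  0.99]
side far [(np.float64(-3.8), np.float64(2.7)), (np.float64(-3.3), np.float64(2.5)), (np.float64(1.4), np.float64(-12.1))] dir [ 0.96 -0.27]
side near [(np.float64(1.1), np.float64(13.3))] dir [ 1.   -0.06]
side +y [(np.float64(1.4), np.float64(11.7))] dir [0.04 1.  ]
side -y [(np.float64(-1.9), np.float64(2.5)), (np.float64(0.8), np.float64(-12.7))] dir [0.05 1.  ]
side -ybot [(np.float64(-0.3), np.float64(12.7))] dir [0.05 1.  ]
side stubL [(np.float64(-0.6), np.float64(-6.8)), (np.float64(0.2), np.float64(-6.4)), (np.float64(1.1), np.float64(-2.6))] dir [-1.   -0.02]
side stubR [(np.float64(-2.3), np.float64(-2.5)), (np.float64(-0.8), np.float64(12.6))] dir [-1.    0.01]
```

```bash
cat >> h.py <<'E'
from scipy.spatial.transform import Rotation as Ro
def tool():
    s=state(); q=s['tcp_rot']; return np.array(s['tcp_pos']),Ro.from_quat([q[1],q[2],q[3],q[0]]).as_matrix(),s
def plan(pos,head=None):
    """needed shift (units of 25mm) in CURRENT tool axes, and turn in 5deg units to have tool y at heading head(rad), z down"""
    p,R,s=tool(); d=R.T@(np.array(pos)-p)/.025
    print('t',round(s['time'],2),'tcp',p.round(4),'w',round(s['gripper_width'],4),'F',s['wrist_force'].round(1))
    print('heading y deg',round(np.degrees(np.arctan2(R[1,1],R[0,1])),2),'z',R[:,2].round(4),'j6',s['joint_pos'][5].round(2))
    print('shift units, current tool axes',d.round(2))
    if head is not None:
        y=np.array([np.cos(head),np.sin(head),0]); 
        best=None
        for sg in(1,-1):
            z=np.array([0,0,-1.]); x=np.cross(sg*y,z); Rt=np.c_[x,sg*y,z]
            rv=Ro.from_matrix(R.T@Rt).as_rotvec()/np.radians(5)
            print(' turn units',rv.round(2),' then shift in final axes',(Rt.T@(np.array(pos)-p)/.025).round(2))
E
python3 - <<'E'
from h import *
a=back('top',[180+511/4-.5,140+218/4-.5],.118); print(a)
b=back('side',[230+284/4.2-.5,160+240/4.2-.5],.118); print(b) 
plan([.587,.05,.2],np.pi/2-.015)
ims=read_camera('top')
p=[.5932,.0915,-.015]
cand=[c2w(p,np.array([(-.067,y,.055),(.067,y,.055)])) for y in (-.01,-.062,-.114,-.166,-.218)]
overlay('top',ims,cand,(180,370,140,270),4,'o3.png')
E
```

```text
[[0.59272038 0.01281406 0.118     ]]
[[0.59173838 0.00213133 0.118     ]]
t 1.2 tcp [0.1985 0.486  0.2387] w 0.0882 F [-0.9 -1.3 -0.3]
heading y deg 67.78 z [-0.e+00 -1.e-04 -1.e+00] j6 -0.22
shift units, current tool axes [-20.98 -10.27   1.55]
 turn units [-0.   -0.   -4.27]  then shift in final axes [-15.8  -17.2    1.55]
 turn units [-0.    0.   31.73]  then shift in final axes [15.8  17.2   1.55]
```

View pics/o3.png

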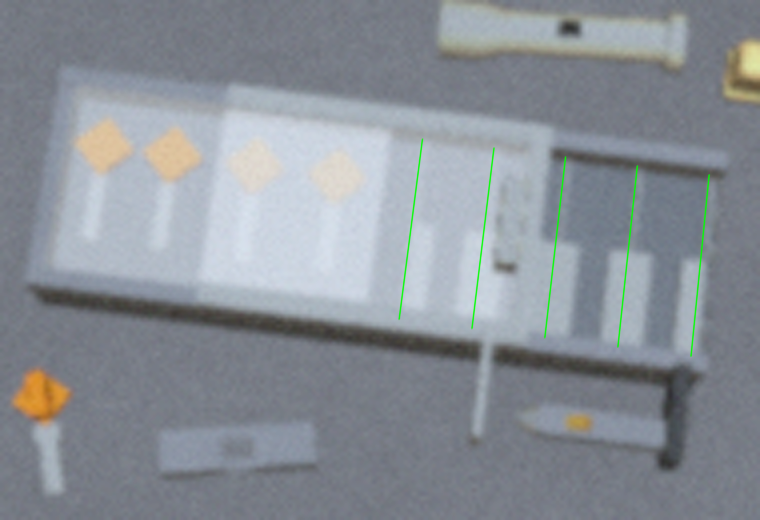

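Call:
arm_command([
  [[-1,-1,0],[0,0,-1],88],
  [[-1,-1,0],[0,0,-1],88],
  [[-1,-1,0],[0,0,-1],88],
  [[-1,-1,0],[0,0,-1],88],
  [[-1,-1,0],[0,0,-0.27],88],
  [[-1,-1,0],[0,0,0],88],
  [[-1,-1,0],[0,0,0],88],
  [[-1,-1,0],[0,0,0],88],
])

```text
time: 2.25
tcp_pos: [0.3681, 0.2615, 0.2389]
tcp_rot: [0.0, 0.008, 1.0, 0.0]
wrist_force: [0.7, 0.3, -0.3]
gripper_width: 0.0882
```

```bash
python3 - <<'E'
from h import *
plan([.592,.011,.15],np.pi/2-.015)
E
```

```text
t 2.25 tcp [0.3681 0.2615 0.2389] w 0.0882 F [ 0.7  0.3 -0.3]
heading y deg 89.13 z [ 3.e-04  2.e-04 -1.e+00] j6 -1.2
shift units, current tool axes [-9.11 -9.88  3.56]
 turn units [ 0.  0. -0.]  then shift in final axes [-9.1  -9.88  3.55]
 turn units [ 1.0e-02 -0.0e+00  3.6e+01]  then shift in final axes [9.1  9.88 3.55]
```

Call:
arm_command([
  [[-1,-1,0],[0,0,0],60],
  [[-1,-1,0],[0,0,0],60],
  [[-1,-1,0],[0,0,0],60],
  [[-1,-1,0],[0,0,0],60],
  [[-1,-1,0],[0,0,0],60],
  [[-1,-1,0.5],[0,0,0],60],
  [[-1,-1,0.5],[0,0,0],60],
  [[-1,-1,0.5],[0,0,0],60],
  [[-1,-1,0.5],[0,0,0],60],
  [[-0.1,-0.88,1],[0,0,0],60],
])

```text
time: 3.5
tcp_pos: [0.5925, 0.0108, 0.1634]
tcp_rot: [0.001, 0.008, 1.0, -0.0]
wrist_force: [0.4, -0.6, -0.5]
gripper_width: 0.0598
```

```bash
python3 - <<'E'
from h import *
im=snap('top','t2.png'); s=snap('side','s2.png')
overlay('top',im,[],(230,370,140,270),4,'o4.png')
overlay('side',s,[],(230,350,130,280),4,'o5.png')
plan([.592,.011,.094],np.pi/2-.015)
E
```

```text
t 3.6 tcp [0.5902 0.0105 0.1611] w 0.0599 F [-0.7 -0.1 -0.1]
heading y deg 89.0 z [-4.9e-03  6.0e-04 -1.0e+00] j6 -1.73
shift units, current tool axes [-0.08  0.02  2.68]
 turn units [ 0.01 -0.06 -0.03]  then shift in final axes [-0.07  0.02  2.68]
 turn units [-9.000e-02 -1.000e-02  3.597e+01]  then shift in final axes [ 0.07 -0.02  2.68]
```

View pics/o4.png

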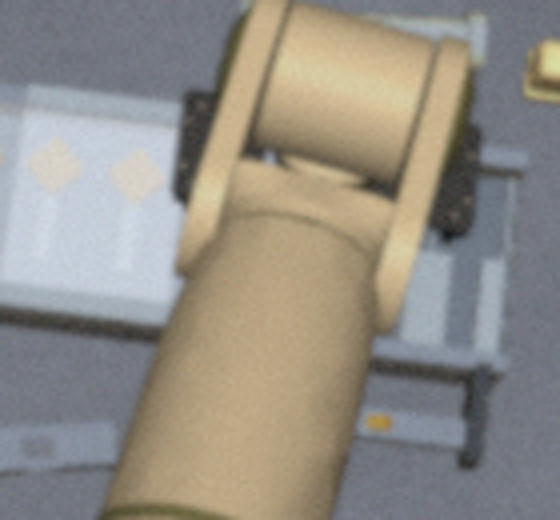

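View pics/o5.png

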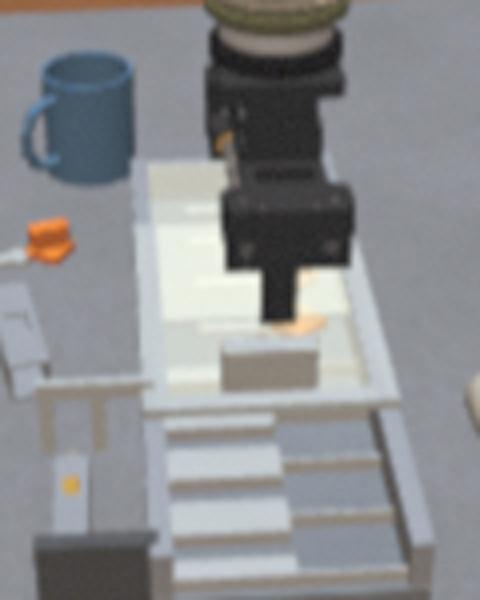

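Call:
arm_command([
  [[0,0,1],[0,0,0],60],
  [[0,0,1],[0,0,0],60],
  [[0,0,0.68],[0,0,0],60],
  [[0,0,0],[0,0,0],60],
])

```text
time: 4.1
tcp_pos: [0.5908, 0.0125, 0.0964]
tcp_rot: [-0.001, 0.007, 1.0, 0.0]
wrist_force: [-0.2, -1.0, -0.0]
gripper_width: 0.0604
```

Call:
arm_command([
  [[0,0,0],[0,0,0],5],
  [[0,0,0],[0,0,0],5],
  [[0,0,0],[0,0,0],5],
  [[0,0,0],[0,0,0],5],
])

```text
time: 4.6
tcp_pos: [0.5912, 0.0119, 0.097]
tcp_rot: [0.0, 0.008, 1.0, -0.0]
wrist_force: [-0.7, 0.1, 0.2]
gripper_width: 0.022
```

```bash
python3 - <<'E'
from h import *
im=snap('top','t2.png'); s=snap('side','s2.png')
overlay('side',s,[],(230,350,130,280),4,'o5.png')
plan([.592,.011,.094],np.pi/2-.015)
E
```

```text
t 4.7 tcp [0.5911 0.012  0.0968] w 0.0155 F [-0.9 -1.5  0.7]
heading y deg 89.13 z [ 1.e-04 -0.e+00 -1.e+00] j6 -1.73
shift units, current tool axes [-0.03 -0.04  0.11]
 turn units [-0.  0. -0.]  then shift in final axes [-0.03 -0.04  0.11]
 turn units [ 0.  0. 36.]  then shift in final axes [0.03 0.04 0.11]
```

View pics/o5.png

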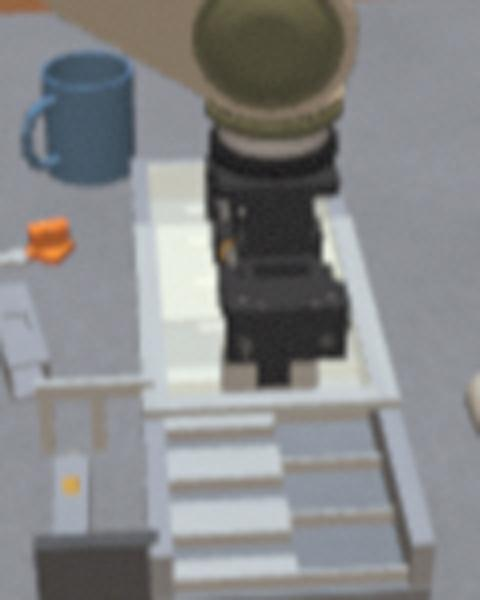

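Call:
arm_command([
  [[0,0.3,0],[0,0,0],5],
  [[0,0.6,0],[0,0,0],5],
  [[0,0.8,0],[0,0,0],5],
  [[0,0.8,0],[0,0,0],5],
  [[0,0.6,0],[0,0,0],5],
  [[0,0.4,0],[0,0,0],5],
  [[0,0.2,0],[0,0,0],5],
])

```text
time: 5.58
tcp_pos: [0.5931, 0.1058, 0.0968]
tcp_rot: [0.001, 0.007, 1.0, 0.0]
wrist_force: [6.4, -2.9, -1.3]
gripper_width: 0.0158
```

Call:
arm_command([
  [[0,0.2,0],[0,0,0],5],
  [[0,0.2,0],[0,0,0],5],
  [[0,0.2,0],[0,0,0],5],
  [[0,0.2,0],[0,0,0],5],
])

```text
time: 6.08
tcp_pos: [0.5935, 0.1254, 0.0968]
tcp_rot: [0.001, 0.007, 1.0, 0.0]
wrist_force: [6.5, -2.2, -0.6]
gripper_width: 0.0158
```

```bash
python3 - <<'E'
from h import *
im=snap('top','t2.png'); s=snap('side','s2.png')
overlay('side',s,[],(230,350,130,280),4,'o5.png')
plan([.592,.011,.094],np.pi/2-.015)
E
```

```text
t 6.17 tcp [0.5935 0.1259 0.0969] w 0.0158 F [ 6.1  1.2 -2. ]
heading y deg 89.17 z [ 2.3e-03  8.0e-04 -1.0e+00] j6 -1.54
shift units, current tool axes [-0.01 -4.6   0.11]
 turn units [0.01 0.03 0.01]  then shift in final axes [-0.01 -4.6   0.11]
 turn units [-4.000e-02  1.000e-02 -3.599e+01]  then shift in final axes [0.01 4.6  0.11]
```

View pics/o5.png

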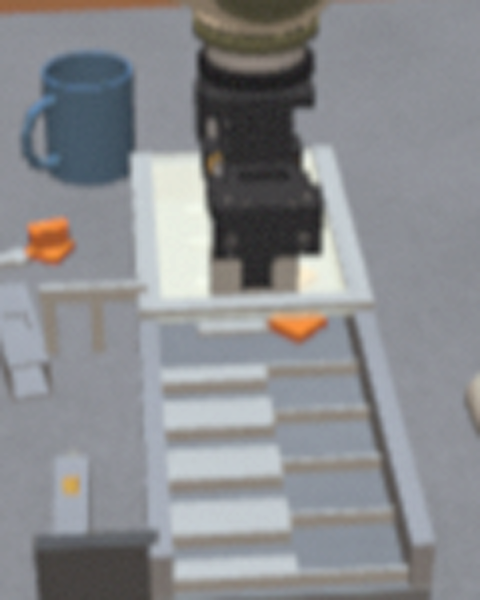

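Call:
arm_command([
  [[0,0.2,0],[0,0,0],5],
  [[0,0.2,0],[0,0,0],5],
  [[0,0.2,0],[0,0,0],5],
])

```text
time: 6.55
tcp_pos: [0.5936, 0.1303, 0.0966]
tcp_rot: [-0.001, 0.008, 1.0, -0.009]
wrist_force: [-1.8, -59.9, 3.1]
gripper_width: 0.019
```

Call:
arm_command([
  [[-0.03,0.2,0],[0,0,0],5],
  [[0,0.2,0],[0,0,0],5],
  [[0,0.2,0],[0,0,0],5],
])

```text
time: 6.92
tcp_pos: [0.5938, 0.1444, 0.0964]
tcp_rot: [-0.002, 0.008, 1.0, -0.009]
wrist_force: [-5.9, -59.7, 5.6]
gripper_width: 0.0468
```

Call:
arm_command([
  [[0,-0.5,0],[0,0,0],50],
  [[0,0,0],[0,0,0],50],
  [[0,0,0],[0,0,0],50],
])

```text
time: 7.3
tcp_pos: [0.5935, 0.1432, 0.0966]
tcp_rot: [-0.0, 0.007, 1.0, 0.0]
wrist_force: [0.4, 0.5, -0.4]
gripper_width: 0.05
```

```bash
python3 - <<'E'
from h import *
plan([.592,.011,.094],np.pi/2-.02)
E
```

```text
t 7.3 tcp [0.5935 0.1432 0.0966] w 0.05 F [ 0.4  0.5 -0.4]
heading y deg 89.19 z [-5.e-04  5.e-04 -1.e+00] j6 -1.51
shift units, current tool axes [-0.02 -5.29  0.1 ]
 turn units [ 0.01 -0.01  0.07]  then shift in final axes [-0.05 -5.29  0.11]
 turn units [ 1.000e-02  1.000e-02 -3.593e+01]  then shift in final axes [0.05 5.29 0.11]
```

Call:
arm_command([
  [[0,0,-1],[0,0,0],50],
  [[0,0,-1],[0,0,0],50],
  [[0,0,-1],[0,0,0],50],
  [[0,-0.5,-1],[0,0,0],40],
  [[1,-1,0],[0,0,0],40],
  [[1,-1,0],[0,0,0],40],
  [[1,-1,0],[0,0,0],40],
  [[1,-1,0],[0,0,0],40],
  [[1,-1,0],[0,0,0],40],
  [[1,-1,0],[0,0,0],40],
])

```text
time: 8.55
tcp_pos: [0.4406, -0.018, 0.1968]
tcp_rot: [0.0, 0.007, 1.0, 0.0]
wrist_force: [0.7, 1.0, -0.1]
gripper_width: 0.0401
```

```bash
cat >> h.py <<'E'
def bx(x0,x1,y0,y1,z0,z1): return np.array([(x,y,z) for x in(x0,x1) for y in(y0,y1) for z in(z0,z1)],float)
d_=.0219
FOB=np.array([(a,b,z) for a,b in((d_,0),(-d_,0),(0,d_),(0,-d_)) for z in(0,.008)])
RID=bx(-.016,.016,-.007,.007,.008,.028)
BLA=bx(-.070,-.020,-.006,.006,.0015,.0065)
def render(n,p,parts,roi,ss=4,z0=0.):
    u0,u1,v0,v1=roi; m=np.zeros(((v1-v0)*ss,(u1-u0)*ss),np.uint8)
    for P in parts:
        W=c2w(p[:3],P)+[0,0,z0]; q=(proj(n,W)+.5-[u0,v0])*ss-.5
        cv2.fillConvexPoly(m,cv2.convexHull(np.round(q*16).astype(np.int32)),1,cv2.LINE_8,4)
    return cv2.resize(m.astype(np.float32),(u1-u0,v1-v0),interpolation=cv2.INTER_AREA)
def omask(im):
    h=cv2.cvtColor(im,cv2.COLOR_RGB2HSV).astype(int); H,S,V=h[...,0],h[...,1],h[...,2]
    return ((H<=16)&(S>120)&(V>80)).astype(np.uint8)
def fitkey(ims,guess,cams=('top','side')):
    from scipy.optimize import minimize
    rois={}
    obs={}
    for c in cams:
        q=proj(c,[guess[0],guess[1],.01])[0]; r=(int(q[0])-40,int(q[0])+40,int(q[1])-40,int(q[1])+40)
        r=(max(r[0],0),min(r[1],560),max(r[2],0),min(r[3],420)); rois[c]=r
        im=ims[c][r[2]:r[3],r[0]:r[1]]; 
        o=omask(im)
        # keep comp nearest
        nl,lab,st,ce=cv2.connectedComponentsWithStats(o); 
        k=[i for i in range(1,nl) if st[i,4]>15]
        if not k: continue
        i=min(k,key=lambda i:np.hypot(*(ce[i]-(q-[r[0],r[2]]))))
        f=cv2.GaussianBlur((lab==i).astype(np.float32),(0,0),.7)
        g=im.astype(np.float32).mean(2); bg=np.median(g); b=np.clip((g-bg)/60,0,1)*(cv2.dilate((lab==i).astype(np.uint8),np.ones((3,3)))==0)
        obs[c]=(f,b)
    def cost(x):
        p=[guess[0]+x[0]*.01,guess[1]+x[1]*.01,guess[2]+x[2]*.3]; e=0
        for c in obs:
            F=cv2.GaussianBlur(render(c,p,[FOB,RID],rois[c]),(0,0),.9)
            B=cv2.GaussianBlur(render(c,p,[BLA],rois[c]),(0,0),.9)*(F<.3)
            e+=((F-obs[c][0])**2).sum()-.6*(B*obs[c][1]).sum()
        return e
    best=None
    for dy in(0,.25,-.25):
        o=minimize(cost,[0,0,dy/.3],method='Nelder-Mead',options=dict(initial_simplex=np.array([[0,0,dy/.3],[.4,0,dy/.3],[0,.4,dy/.3],[0,0,dy/.3+.5]]),xatol=1e-3,fatol=1e-3))
        if best is None or o.fun<best.fun: best=o
    x=best.x; return np.array([guess[0]+x[0]*.01,guess[1]+x[1]*.01,guess[2]+x[2]*.3]),best.fun
def klines(p,z0=0):
    z=np.array([0,0,z0]); return [c2w(p,l)+z for l in(np.array([(d_,0,.008),(0,d_,.008),(-d_,0,.008),(0,-d_,.008),(d_,0,.008)]),box(-.016,.016,-.007,.007,.028),box(-.07,-.02,-.006,.006,.006))]
E
python3 - <<'E'
from h import *
im=snap('top','t3.png'); s=snap('side','s3.png'); ims=dict(top=im,side=s)
K=[]
for f,b in [((191,240),(193,261)),((415,213),(407,233)),((402,268),(393,288)),((429,268),(428,290))]:
    F=back('top',f,.012)[0];B=back('top',b,.005)[0]; d=F-B
    g=[F[0],F[1],np.arctan2(d[1],d[0])]
    for cams in(('top',),('side',),('top','side')):
        p,c=fitkey(ims,g,cams); print(np.round(g,3),cams,p.round(4),round(c,1))
    K.append(p)
np.save('keys.npy',K)
L=sum([klines(p) for p in K],[])
overlay('top',im,L,(380,450,190,310),5,'k1.png'); overlay('side',s,L,(190,340,320,400),5,'k2.png')
overlay('top',im,L,(170,330,150,290),4,'k3.png')
E
```

```text
[0.445 0.33  0.224] ('top',) [0.444  0.3333 0.2651] 40.7
[0.445 0.33  0.224] ('side',) [0.4524 0.3224 0.0591] 54.6Traceback (most recent call last):
  File "<stdin>", line 8, in <module>
  File "h.py", line 95, in fitkey
    o=minimize(cost,[0,0,dy/.3],method='Nelder-Mead',options=dict(initial_simplex=np.array([[0,0,dy/.3],[.4,0,dy/.3],[0,.4,dy/.3],[0,0,dy/.3+.5]]),xatol=1e-3,fatol=1e-3))
    res = _minimize_neldermead(fun, x0, args, callback, bounds=bounds,
                               **options)
    fsim[j] = func(sim[j])
              ~~~~^^^^^^^^
    fx = function(np.copy(x), *(wrapper_args + args))
  File "h.py", line 89, in cost
    F=cv2.GaussianBlur(render(c,p,[FOB,RID],rois[c]),(0,0),.9)
                       ~~~~~~^^^^^^^^^^^^^^^^^^^^^^^
  File "h.py", line 63, in render
    W=c2w(p[:3],P)+[0,0,z0]; q=(proj(n,W)+.5-[u0,v0])*ss-.5
                                ~~~~^^^^^
  File "h.py", line 8, in proj
    K,T=cal(n); P=np.atleast_2d(P); q=P@T[:3,:3].T+T[:3,3]; q=q@K.T; return q[:,:2]/q[:,2:]
        ~~~^^^
  File "h.py", line 6, in cal
    c=get_calibration(n); return np.array(c['intrinsics']),np.array(c['extrinsics'])
ValueError: time passes only in moves, steps and waits
```

```bash
sed -i 's/^def cal(n):/_C={}\ndef cal(n):\n    if n in _C: return _C[n]\n    _C[n]=_cal(n); return _C[n]\ndef _cal(n):/' h.py
cat > kf.py <<'E'
from h import *
im=cv2.imread('pics/t3.png')[:,:,::-1].copy(); s=cv2.imread('pics/s3.png')[:,:,::-1].copy(); ims=dict(top=im,side=s)
K=[]
for f,b in [((191,240),(193,261)),((415,213),(407,233)),((402,268),(393,288)),((429,268),(428,290))]:
    F=back('top',f,.012)[0];B=back('top',b,.005)[0]; d=F-B
    g=[F[0],F[1],np.arctan2(d[1],d[0])]
    for cams in(('top',),('side',),('top','side')):
        p,c=fitkey(ims,g,cams); print(np.round(g,3),cams,p.round(4),round(c,1))
    K.append(p)
np.save('keys.npy',K)
L=sum([klines(p) for p in K],[])
overlay('top',im,L,(380,450,190,310),5,'k1.png'); overlay('side',s,L,(190,340,320,400),5,'k2.png')
overlay('top',im,L,(170,370,150,290),4,'k3.png')
E
python3 kf.py
```

```text
[0.445 0.33  0.224] ('top',) [0.444  0.3333 0.2651] 40.7
[0.445 0.33  0.224] ('side',) [0.4524 0.3224 0.0591] 54.6
[0.445 0.33  0.224] ('top', 'side') [0.4473 0.3303 0.2282] 106.5
[ 0.598 -0.31  -0.29 ] ('top',) [ 0.5974 -0.3091 -0.4225] -10.3
[ 0.598 -0.31  -0.29 ] ('side',) [ 0.598  -0.3109 -0.428 ] -38.1
[ 0.598 -0.31  -0.29 ] ('top', 'side') [ 0.5977 -0.3101 -0.417 ] -46.5
[ 0.433 -0.282 -0.333] ('top',) [ 0.4337 -0.2802 -0.3781] -0.5
[ 0.433 -0.282 -0.333] ('side',) [ 0.434  -0.2818 -0.3968] -34.1
[ 0.433 -0.282 -0.333] ('top', 'side') [ 0.4339 -0.2816 -0.4108] -33.3
[ 0.441 -0.359  0.038] ('top',) [ 0.4437 -0.3586  0.0241] -4.0
[ 0.441 -0.359  0.038] ('side',) [ 0.4451 -0.3593  0.0125] -49.3
[ 0.441 -0.359  0.038] ('top', 'side') [ 0.4448 -0.3591  0.0263] -50.1
```

View pics/k1.png

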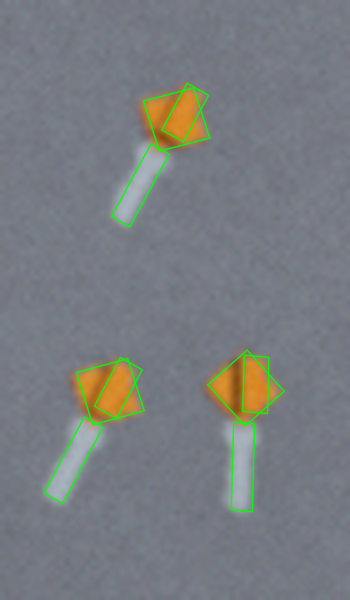

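View pics/k2.png

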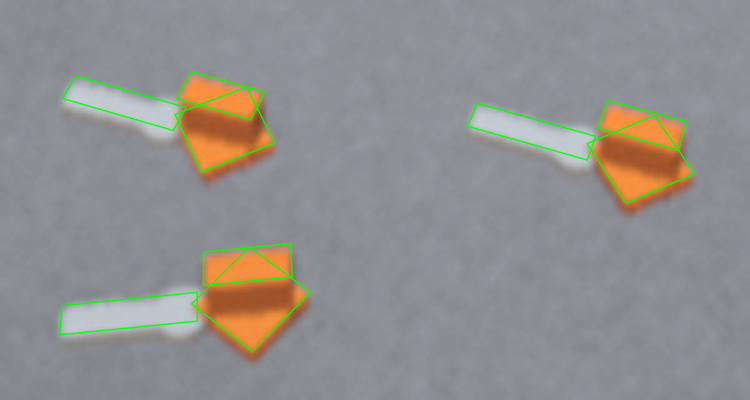

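View pics/k3.png

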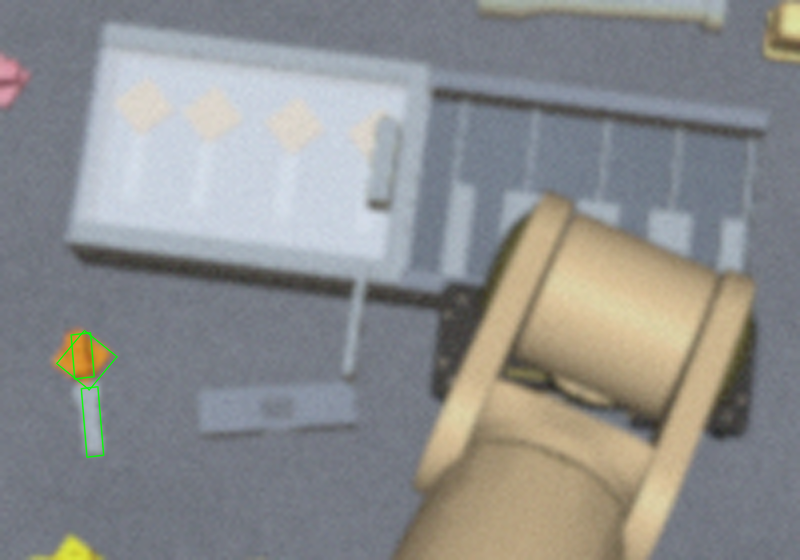

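```bash
python3 - <<'E'
from h import *
plan([.5977,-.3101,.1],np.pi/2-.42)
E
```

```text
t 8.65 tcp [ 0.4401 -0.0187  0.1969] w 0.0401 F [-0.3 -0.7 -0.3]
heading y deg 89.07 z [-3.e-04  1.e-04 -1.e+00] j6 -1.86
shift units, current tool axes [ -6.5  -11.55   3.87]
 turn units [ 0.   -0.    4.63]  then shift in final axes [-10.51  -8.07   3.88]
 turn units [ 1.000e-02  0.000e+00 -3.137e+01]  then shift in final axes [10.51  8.07  3.88]
```

Call:
arm_command([
  [[0,-1,0],[0,0,1],40],
  [[0,-1,0],[0,0,1],40],
  [[0,-1,0],[0,0,1],40],
  [[0,-1,0],[0,0,1],40],
  [[0,-1,0],[0,0,0.63],40],
  [[0,0,0],[0,0,0],40],
])

```text
time: 9.4
tcp_pos: [0.4184, -0.1402, 0.1967]
tcp_rot: [0.0, 0.208, 0.978, 0.0]
wrist_force: [-0.1, 0.2, -0.1]
gripper_width: 0.04
```

```bash
python3 - <<'E'
from h import *
plan([.5977,-.3101,.06],np.pi/2-.42)
E
```

```text
t 9.4 tcp [ 0.4184 -0.1402  0.1967] w 0.04 F [-0.1  0.2 -0.1]
heading y deg 65.94 z [ 3.e-04  2.e-04 -1.e+00] j6 -1.74
shift units, current tool axes [-9.32 -3.28  5.47]
 turn units [0. 0. 0.]  then shift in final axes [-9.32 -3.28  5.47]
 turn units [-0.0e+00  1.0e-02 -3.6e+01]  then shift in final axes [9.32 3.28 5.47]
```

Call:
arm_command([
  [[-1,-0.35,0],[0,0,0],40],
  [[-1,-0.35,0],[0,0,0],40],
  [[-1,-0.35,0],[0,0,0],40],
  [[-1,-0.35,0.5],[0,0,0],40],
  [[-1,-0.35,0.9],[0,0,0],40],
  [[-1,-0.35,0.9],[0,0,0],40],
  [[-1,-0.35,0.9],[0,0,0],40],
  [[-1,-0.35,0.9],[0,0,0],40],
  [[-1,-0.35,0.9],[0,0,0],40],
  [[-0.32,-0.13,0.47],[0,0,0],40],
])

```text
time: 10.65
tcp_pos: [0.5985, -0.3085, 0.0582]
tcp_rot: [-0.001, 0.207, 0.978, 0.001]
wrist_force: [-0.3, 0.2, -0.6]
gripper_width: 0.04
```

```bash
python3 - <<'E'
from h import *
im=snap('top','t4.png'); s=snap('side','s4.png')
plan([.5977,-.3101,.012],np.pi/2-.42)
overlay('side',s,klines([.5977,-.3101,-.42]),(260,370,300,390),5,'o6.png')
overlay('top',im,[],(180,380,120,270),4,'o7.png')
E
```

```text
t 10.75 tcp [ 0.5976 -0.3085  0.0584] w 0.04 F [ 0.7  0.2 -0. ]
heading y deg 66.06 z [-0.0018  0.0017 -1.    ] j6 -1.8
shift units, current tool axes [-0.03 -0.06  1.86]
 turn units [ 0.01 -0.03  0.02]  then shift in final axes [-0.03 -0.06  1.86]
 turn units [ 4.000e-02  1.000e-02 -3.598e+01]  then shift in final axes [0.03 0.06 1.86]
```

View pics/o6.png

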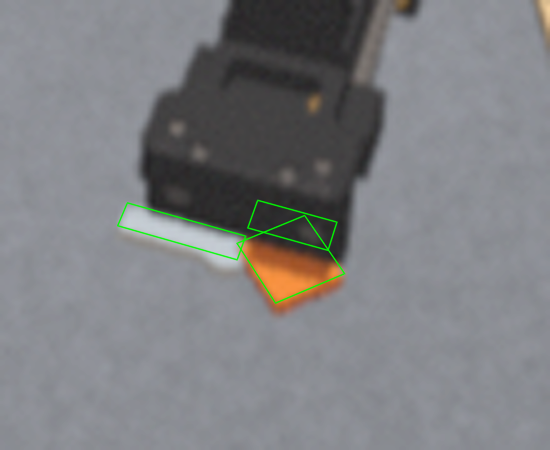

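View pics/o7.png

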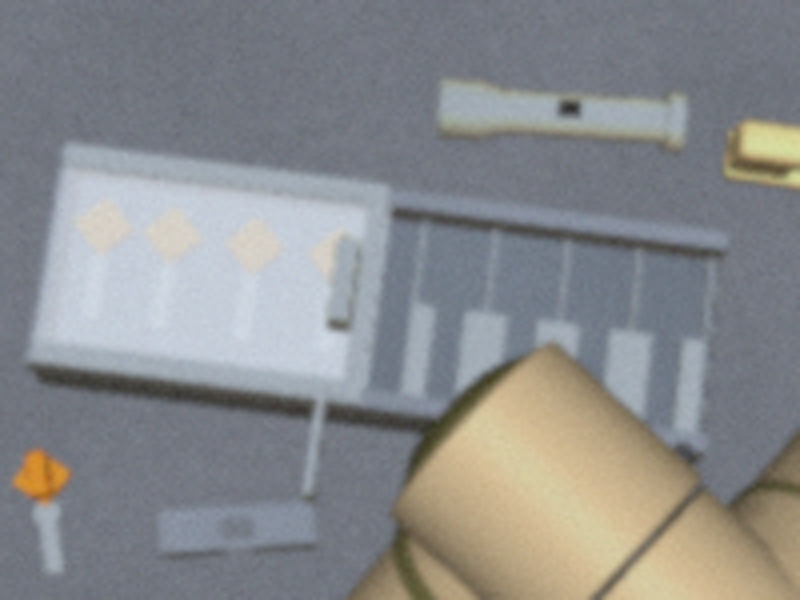

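Call:
arm_command([
  [[-0.03,-0.06,0.9],[0,0,0],40],
  [[0,0,0.9],[0,0,0],40],
  [[0,0,0],[0,0,0],40],
  [[0,0,0.04],[0,0,0],8],
  [[0,0,0],[0,0,0],8],
  [[0,0,0],[0,0,0],8],
  [[0,0,0],[0,0,0],8],
])

```text
time: 11.62
tcp_pos: [0.5978, -0.3116, 0.0149]
tcp_rot: [0.001, 0.208, 0.978, -0.0]
wrist_force: [-1.4, 1.8, 6.0]
gripper_width: 0.0138
```

```bash
cat > cf.py <<'E'
from h import *
im=cv2.imread('pics/t4.png')[:,:,::-1]; g=gray(im,.6)
# measure dividers across y and plates' +x edges
p=[.5932,.0915,-.018]
for y in (-.01,-.062,-.114,-.166,-.218):
    A,B=c2w(p,[(.02,y,.055),(.06,y,.055)]); s,gr,v=edgeobs('top',g,A,B,w=6); 
    m=np.abs(s)<3; k=np.argmax(np.where(m,v[1:-1],-1)); 
    q=proj('top',[A,B]); ppm=np.linalg.norm(proj('top',c2w(p,[(.04,y,.055),(.04,y+.01,.055)]))[1]-proj('top',c2w(p,[(.04,y,.055)]))[0])/10
    nd=np.array([-(q[1]-q[0])[1],(q[1]-q[0])[0]]);
    print('div',y,'peak px',round(s[k],1),'mm(-y dir if right)',round(s[k]/ppm,2),'dir',np.sign(nd[0]))
    for h in(-.013,.013): # plates edges at front
        pass
for y in(-.01,-.062,-.114,-.166,-.218):
    for xe in (.0,):
        A,B=c2w(p,[(xe,y-.010,.055),(xe,y+.010,.055)]); s,gr,v=edgeobs('top',g,A,B,w=6)
        i=np.argmax(abs(gr)); print('plate',y,round(s[i],1),round(gr[i],1))
overlay('top',im,lines(p),(180,380,120,270),4,'o8.png')
E
python3 cf.py; python3 -c "
from h import *
plan([.5977,-.3101,.2],np.pi/2-.018)"
```

```text
div -0.01 peak px 0.8 mm(-y dir if right) 2.3 dir 1.0
div -0.062 peak px 0.8 mm(-y dir if right) 2.3 dir 1.0
div -0.114 peak px 1.0 mm(-y dir if right) 2.87 dir 1.0
div -0.166 peak px 0.9 mm(-y dir if right) 2.58 dir 1.0
div -0.218 peak px 1.2 mm(-y dir if right) 3.43 dir 1.0
plate -0.01 1.1 -3.5
plate -0.062 1.3 -10.7
plate -0.114 -4.6 13.2
plate -0.166 1.1 -12.0
plate -0.218 0.9 -9.1
t 11.62 tcp [ 0.5978 -0.3116  0.0149] w 0.0138 F [-1.4  1.8  6. ]
heading y deg 65.98 z [ 9.e-04 -5.e-04 -1.e+00] j6 -1.81
shift units, current tool axes [ 0.02  0.05 -7.41]
 turn units [-0.    0.01 -4.6 ]  then shift in final axes [ 0.01  0.06 -7.41]
 turn units [2.00e-02 0.00e+00 3.14e+01]  then shift in final axes [-0.01 -0.06 -7.41]
```

View pics/o8.png

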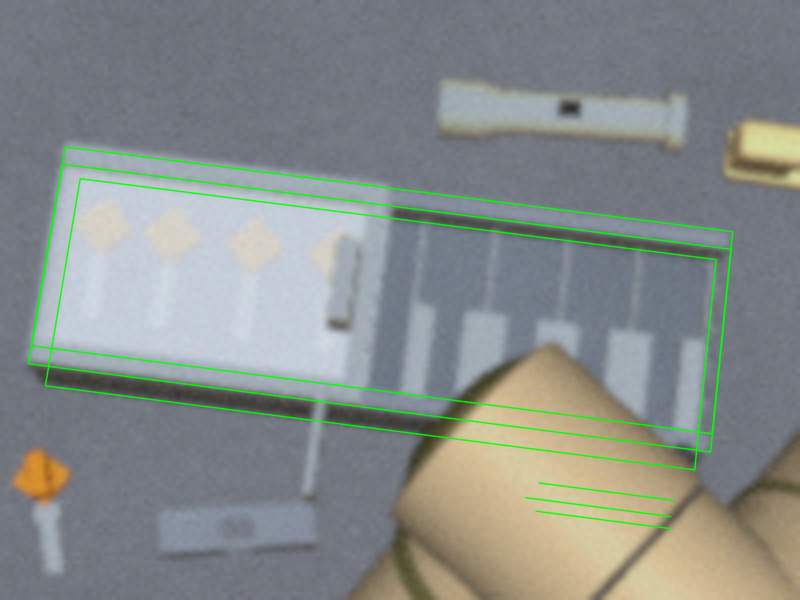

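```bash
cat > cf2.py <<'E'
from h import *
p=[.5932,.0915,-.018]
for c,fn in(('top','t4.png'),('side','s4.png')):
    g=gray(cv2.imread('pics/'+fn)[:,:,::-1],.6)
    for y in (-.01,-.062,-.114,-.166,-.218):
        A,B=c2w(p,[(.02,y,.055),(.058,y,.055)]); s,gr,v=edgeobs(c,g,A,B,w=6)
        q=proj(c,[A,B]); q2=proj(c,c2w(p,[(.04,y,.055),(.04,y+.01,.055)])); d=q[1]-q[0]; d/=np.linalg.norm(d); nn=np.array([-d[1],d[0]]); ppm=(q2[1]-q2[0])@nn/10
        i=[j for j in range(1,len(gr)-1) if abs(gr[j])>=abs(gr[j-1]) and abs(gr[j])>abs(gr[j+1]) and abs(gr[j])>2]
        print(c,y,'edges mm +y:',[(round(float(s[j]/ppm),1),round(float(gr[j]*np.sign(ppm)),1)) for j in i],'ppm',round(ppm,2))
s=cv2.imread('pics/s4.png')[:,:,::-1]
L=[c2w(p,[(-.067,y,.055),(.067,y,.055)]) for y in(-.01,-.062,-.114,-.166,-.218)]
overlay('side',s,L,(240,360,190,300),5,'o9.png')
E
python3 cf2.py
```

```text
top -0.01 edges mm +y: [(2.3, -4.5), (0.3, -5.8), (-6.6, 5.7)] ppm -0.35
top -0.062 edges mm +y: [(0.3, -5.3), (-6.9, 4.8)] ppm -0.35
top -0.114 edges mm +y: [(-0.3, -5.8), (-6.6, 6.0)] ppm -0.35
top -0.166 edges mm +y: [(-0.3, -6.1), (-6.9, 5.1)] ppm -0.35
top -0.218 edges mm +y: [(-0.6, -6.8), (-6.9, 6.3)] ppm -0.35
side -0.01 edges mm +y: [(9.1, 3.5), (2.4, 5.6), (-1.0, 6.5), (-6.2, 6.8), (-11.0, 6.8), (-13.5, 6.8), (-16.3, 6.9), (-23.5, 6.5)] ppm -0.21
side -0.062 edges mm +y: [(25.7, 6.4), (24.0, 6.5), (21.3, 6.8), (19.1, 7.4), (16.9, 7.0), (14.2, 8.9), (9.3, 10.2), (7.1, 8.6), (4.9, 8.5), (2.7, 6.8), (0.0, 4.3), (-1.8, 3.6), (-8.9, -2.3)] ppm -0.23
side -0.114 edges mm +y: [(-4.5, 2.1), (-7.8, 2.1), (-10.6, 2.2)] ppm -0.24
side -0.166 edges mm +y: [] ppm -0.27
side -0.218 edges mm +y: [(2.7, -5.9), (0.0, -10.4), (-3.1, -11.5), (-11.3, 3.8), (-14.7, 8.3), (-18.8, 2.5)] ppm -0.29
```

View pics/o9.png

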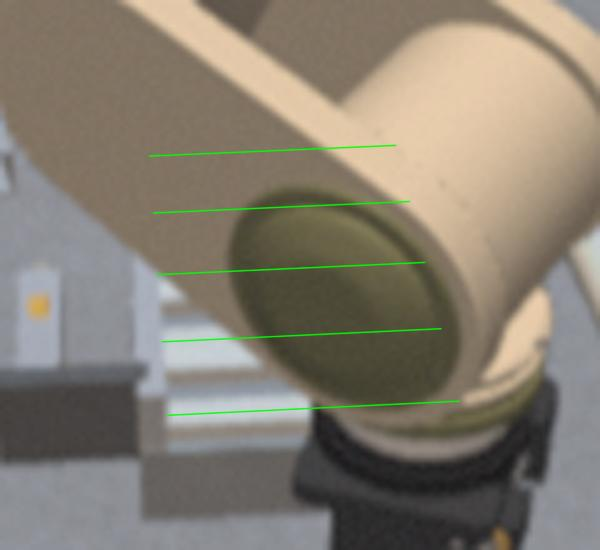

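```bash
cat > cf3.py <<'E'
from h import *
p=[.5932,.0915,-.018]
s=cv2.imread('pics/s3.png')[:,:,::-1]
L=[c2w(p,[(-.067,y-.0035,.055),(.067,y-.0035,.055)]) for y in(-.01,-.062,-.114,-.166,-.218)]+lines(p)[:1]
overlay('side',s,L,(240,360,190,300),5,'o9.png')
s=cv2.imread('pics/t4.png')[:,:,::-1]
overlay('top',s,L,(260,380,150,250),6,'o10.png')
E
python3 cf3.py
```

```text
(no output)
```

View pics/o9.png

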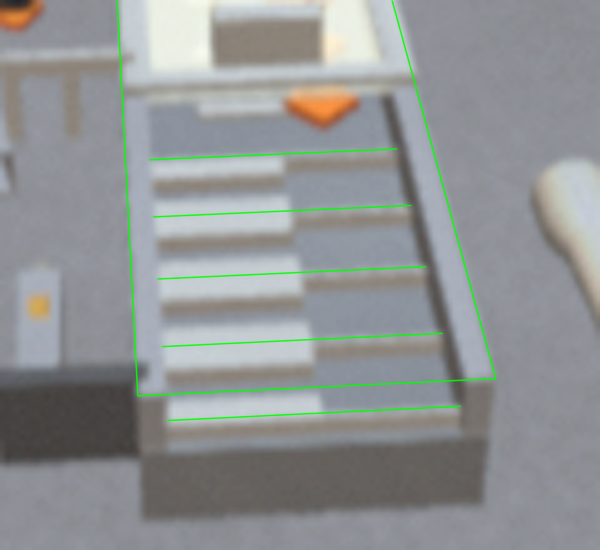

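View pics/o10.png

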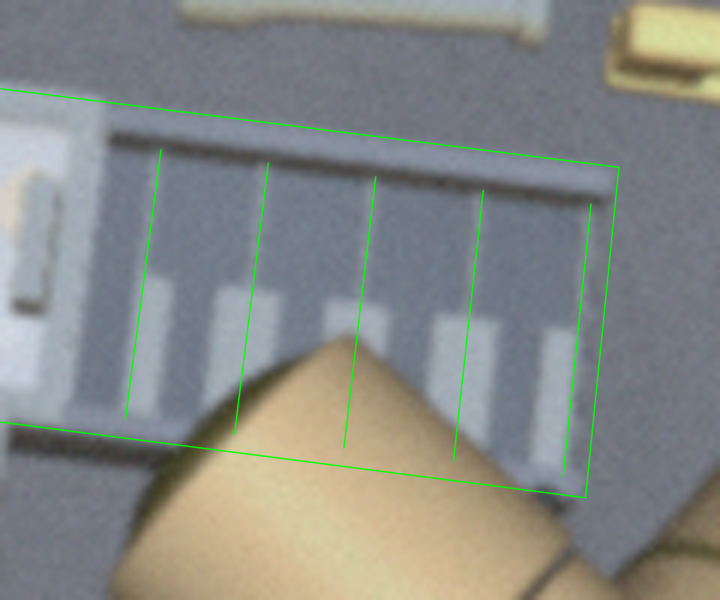

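```bash
python3 - <<'E'
from h import *
p=[.5932,.0915,-.018]
g=gray(cv2.imread('pics/t4.png')[:,:,::-1],.3)
for y in(-.062,-.114,-.166):
    A,B=c2w(p,[(.03,y,.055),(.058,y,.055)]); s,gr,v=edgeobs('top',g,A,B,w=4); print(y,v[::5].round(0).tolist())
    q=proj('top',[A,B]).mean(0); print(q); r=int(round(q[1])); print(r,int(q[0])-5,g[r,int(q[0])-5:int(q[0])+7].round(0))
E
```

```text
-0.062 [89.0, 89.0, 89.0, 89.0, 89.0, 90.0, 92.0, 94.0, 98.0, 101.0, 101.0, 99.0, 97.0, 94.0, 92.0, 90.0, 90.0]
[301.97796388 184.03811004]
184 296 [ 86.  91.  91.  88.  86.  92.  99. 102.  97.  91.  91.  91.]
-0.114 [88.0, 88.0, 88.0, 88.0, 89.0, 88.0, 89.0, 90.0, 93.0, 97.0, 99.0, 98.0, 95.0, 92.0, 88.0, 87.0, 86.0]
[319.93193241 186.32916245]
186 314 [ 89.  87.  90.  86.  88.  83.  92. 101.  97.  87.  85.  89.]
-0.166 [85.0, 85.0, 85.0, 85.0, 86.0, 86.0, 86.0, 88.0, 91.0, 95.0, 96.0, 95.0, 93.0, 90.0, 87.0, 85.0, 85.0]
[337.91451271 188.62386594]
189 332 [83. 87. 83. 88. 86. 86. 91. 94. 89. 86. 84. 81.]
```

```bash
cat >> h.py <<'E'
CP=[.5932,.0915,-.018]
RY=[-.0387,-.0907,-.1427,-.1947]
def rec(i,x=.034): return c2w(CP,[(x,RY[i],0)])[0]
E
python3 - <<'E'
from h import *
for uv in((180+104/4-.5,120+228/4-.5),(180+174/4-.5,120+236/4-.5)):
    w=back('top',uv,.053)[0]; print('decor case', ((w-[CP[0],CP[1],0])@Rz(CP[2])).round(4))
for i in range(4): print(rec(i).round(4))
t=rec(3); plan([t[0],t[1],.14],np.pi/2-.018)
E
```

```text
decor case [0.0304 0.2169 0.053 ]
decor case [0.0311 0.166  0.053 ]
[0.6265 0.0522 0.    ]
[6.256e-01 2.000e-04 0.000e+00]
[ 0.6246 -0.0518  0.    ]
[ 0.6237 -0.1038  0.    ]
t 11.62 tcp [ 0.5978 -0.3116  0.0149] w 0.0138 F [-1.4  1.8  6. ]
heading y deg 65.98 z [ 9.e-04 -5.e-04 -1.e+00] j6 -1.81
shift units, current tool axes [ 2.43  8.01 -5.01]
 turn units [-0.    0.01 -4.6 ]  then shift in final axes [-0.88  8.33 -5.01]
 turn units [2.00e-02 0.00e+00 3.14e+01]  then shift in final axes [ 0.88 -8.33 -5.01]
```

Call:
arm_command([
  [[0,0,-0.5],[0,0,0],8],
  [[0,0,-1],[0,0,0],8],
  [[0,0,-1],[0,0,0],8],
  [[0,0,-1],[0,0,-1],8],
  [[0,0,-1],[0,0,-1],8],
  [[0,0,-0.5],[0,0,-1],8],
  [[0,0,0],[0,0,-1],8],
  [[0,0,0],[0,0,-0.6],8],
  [[0,0,0],[0,0,0],8],
])

```text
time: 12.75
tcp_pos: [0.5975, -0.3116, 0.1394]
tcp_rot: [0.0, 0.009, 1.0, -0.0]
wrist_force: [-0.5, 0.9, -1.0]
gripper_width: 0.0137
```

```bash
python3 - <<'E'
from h import *
t=rec(3); plan([t[0],t[1],.14],np.pi/2-.018)
s=snap('side','s5.png'); overlay('side',s,[],(250,360,270,380),5,'o11.png')
E
```

```text
t 12.75 tcp [ 0.5975 -0.3116  0.1394] w 0.0137 F [-0.5  0.9 -1. ]
heading y deg 88.95 z [ 2.e-04 -2.e-04 -1.e+00] j6 -2.21
shift units, current tool axes [-0.9   8.33 -0.03]
 turn units [-0.  0. -0.]  then shift in final axes [-0.9   8.33 -0.02]
 turn units [ 0.  0. 36.]  then shift in final axes [ 0.9  -8.33 -0.02]
```

View pics/o11.png

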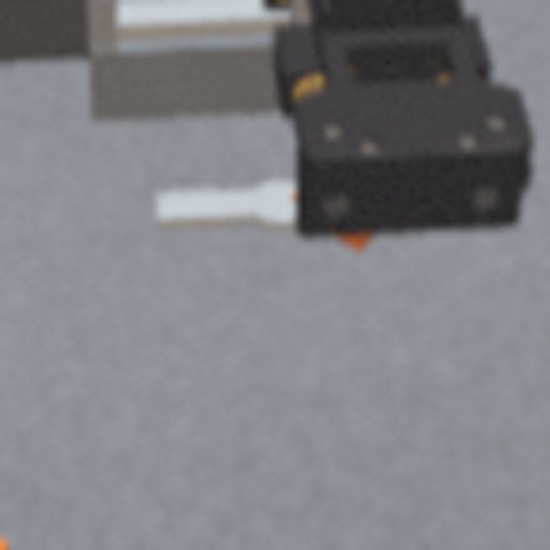

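Call:
arm_command([
  [[-0.1,1,0],[0,0,0],8],
  [[-0.1,1,0],[0,0,0],8],
  [[-0.1,1,0],[0,0,0],8],
  [[-0.1,1,0],[0,0,0],8],
  [[-0.1,1,0],[0,0,0],8],
  [[-0.1,1,0],[0,0,0],8],
  [[-0.1,1,0],[0,0,0],8],
  [[-0.1,0.9,0],[0,0,0],8],
  [[-0.1,0.43,0],[0,0,0],8],
  [[0,0,0.5],[0,0,0],8],
])

```text
time: 14.05
tcp_pos: [0.6243, -0.1033, 0.1267]
tcp_rot: [0.001, 0.008, 1.0, -0.0]
wrist_force: [-0.0, -0.0, -1.1]
gripper_width: 0.0135
```

```bash
python3 - <<'E'
from h import *
for z in(.12,.125,.13,.135): print(z,proj('side',[.5975,-.3336,z]))
t=rec(3); plan([t[0],t[1],.06],np.pi/2-.018)
s=snap('side','s6.png'); overlay('side',s,[],(250,360,200,310),5,'o12.png')
E
```

```text
0.12 [[321.9177396 321.1317802]]
0.125 [[322.04632387 319.18274882]]
0.13 [[322.17588469 317.2189153 ]]
0.135 [[322.30643323 315.24011036]]
t 14.05 tcp [ 0.6243 -0.1033  0.1267] w 0.0135 F [-0.  -0.  -1.1]
heading y deg 89.03 z [ 1.8e-03 -8.0e-04 -1.0e+00] j6 -1.9
shift units, current tool axes [ 0.03 -0.02  2.67]
 turn units [-0.01  0.02  0.01]  then shift in final axes [ 0.02 -0.02  2.67]
 turn units [-3.000e-02 -1.000e-02 -3.599e+01]  then shift in final axes [-0.02  0.02  2.67]
```

View pics/o12.png

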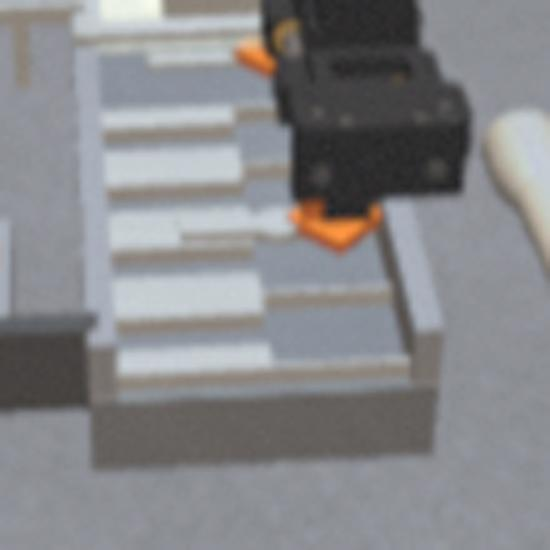

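Call:
arm_command([
  [[0.02,-0.02,0.8],[0,0,0],8],
  [[0,0,0.8],[0,0,0],8],
  [[0,0,0.6],[0,0,0],8],
  [[0,0,0.3],[0,0,0],8],
  [[0,0,0],[0,0,0],8],
])

```text
time: 14.72
tcp_pos: [0.6231, -0.1043, 0.0637]
tcp_rot: [-0.0, 0.009, 1.0, 0.0]
wrist_force: [-0.0, -0.0, -0.7]
gripper_width: 0.0136
```

```bash
python3 - <<'E'
from h import *
t=rec(3); plan([t[0],t[1],.06],np.pi/2-.018)
s=snap('side','s6.png'); overlay('side',s,[],(250,360,200,310),5,'o12.png')
s=snap('top','t6.png'); overlay('top',s,[],(280,390,150,260),5,'o13.png')
E
```

```text
t 14.72 tcp [ 0.6231 -0.1043  0.0637] w 0.0136 F [-0.  -0.  -0.7]
heading y deg 88.97 z [-5.e-04  1.e-04 -1.e+00] j6 -1.9
shift units, current tool axes [-0.02  0.02  0.15]
 turn units [ 0.   -0.01 -0.  ]  then shift in final axes [-0.02  0.02  0.15]
 turn units [-1.0e-02 -0.0e+00  3.6e+01]  then shift in final axes [ 0.02 -0.02  0.15]
```

View pics/o12.png

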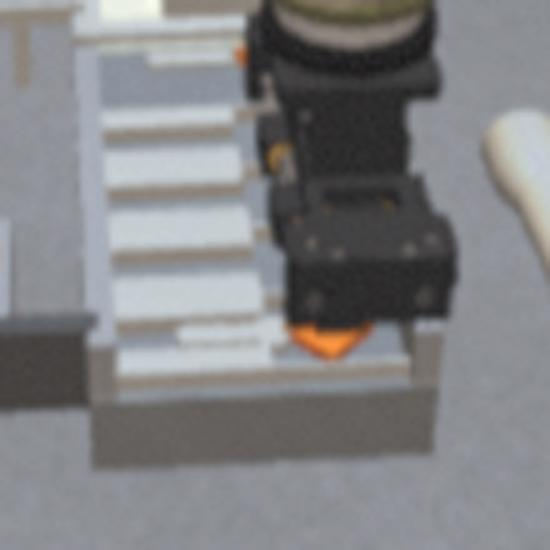

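View pics/o13.png

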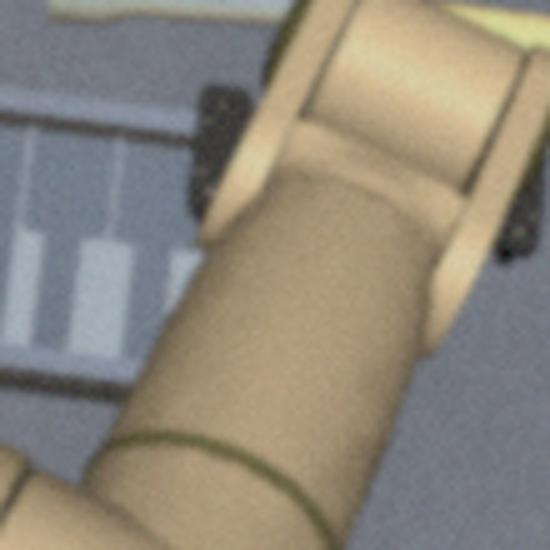

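Call:
arm_command([
  [[0,0,0.12],[0,0,0],8],
  [[0,0,0],[0,0,0],8],
  [[0,0,0],[0,0,0],30],
  [[0,0,0],[0,0,0],30],
  [[0,0,-0.5],[0,0,0],30],
  [[0,0,-1],[0,0,0],30],
  [[0,0,-1],[0,0,0],30],
  [[0,-1,-0.5],[0,0,0],40],
  [[0.5,-1,0],[0,0,0],40],
  [[0.5,-1,0],[0,0,0],40],
])

```text
time: 16.08
tcp_pos: [0.5967, -0.1795, 0.1371]
tcp_rot: [0.001, 0.009, 1.0, -0.0]
wrist_force: [0.3, -0.4, 0.4]
gripper_width: 0.0401
```

```bash
python3 - <<'E'
from h import *
p=np.load('keys.npy')[2]; plan([p[0],p[1],.06],np.pi/2-.40)
s=snap('side','s6.png'); overlay('side',s,[],(250,360,200,310),5,'o12.png')
E
```

```text
t 16.07 tcp [ 0.5967 -0.1795  0.1371] w 0.0401 F [ 0.3 -0.4  0.4]
heading y deg 88.99 z [ 1.1e-03 -6.0e-04 -1.0e+00] j6 -2.03
shift units, current tool axes [ 6.44 -4.2   3.08]
 turn units [-0.    0.01  4.38]  then shift in final axes [ 4.41 -6.3   3.09]
 turn units [-2.000e-02 -1.000e-02 -3.162e+01]  then shift in final axes [-4.41  6.3   3.09]
```

View pics/o12.png

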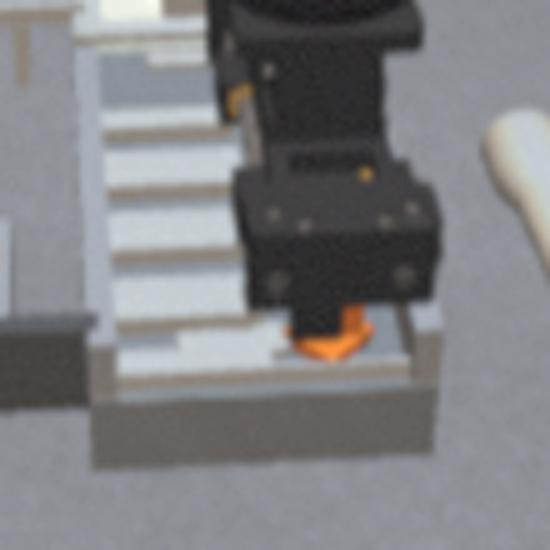

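Call:
arm_command([
  [[1,-0.8,0],[0,0,1],40],
  [[1,-0.8,0],[0,0,1],40],
  [[1,-0.8,0],[0,0,1],40],
  [[1,-0.8,0],[0,0,1],40],
  [[0.5,-0.5,0],[0,0,0.38],40],
  [[0,0,0],[0,0,0],40],
])

```text
time: 16.88
tcp_pos: [0.4705, -0.2502, 0.1366]
tcp_rot: [0.0, 0.199, 0.98, -0.0]
wrist_force: [0.1, 0.1, 0.5]
gripper_width: 0.0398
```

```bash
python3 - <<'E'
from h import *
ims=dict(top=snap('top','t7.png'),side=snap('side','s7.png'))
p=np.load('keys.npy')[2]; plan([p[0],p[1],.06],np.pi/2-.40)
print(fitkey(ims,p,('side',)),fitkey(ims,np.load('keys.npy')[3],('side',)))
E
```

```text
t 16.98 tcp [ 0.4713 -0.2497  0.1363] w 0.0399 F [0.2 0.8 0.3]
heading y deg 67.16 z [ 7.e-04 -3.e-04 -1.e+00] j6 -1.88
shift units, current tool axes [ 0.88 -1.76  3.05]
 turn units [0.   0.01 0.01]  then shift in final axes [ 0.88 -1.76  3.05]
 turn units [-1.000e-02  0.000e+00 -3.599e+01]  then shift in final axes [-0.88  1.76  3.05]
(array([ 0.4339887 , -0.28209849, -0.3940595 ]), np.float64(-33.73870086669922)) (array([ 0.44469016, -0.35975167,  0.00794445]), np.float64(-47.745296478271484))
```

Call:
arm_command([
  [[0.45,-0.9,0.5],[0,0,0],40],
  [[0.43,-0.86,0.8],[0,0,0],40],
  [[0,0,0.9],[0,0,0],40],
  [[0,0,0.85],[0,0,0],40],
  [[0,0,0.9],[0,0,0],40],
  [[0,0,0.95],[0,0,0],40],
  [[0,0,0],[0,0,0],40],
])

```text
time: 17.85
tcp_pos: [0.4332, -0.2809, 0.0122]
tcp_rot: [-0.001, 0.198, 0.98, 0.001]
wrist_force: [-0.5, 0.1, 0.1]
gripper_width: 0.04
```

```bash
python3 - <<'E'
from h import *
s=snap('side','s7.png'); overlay('side',s,[],(190,300,300,400),5,'o12.png')
p=np.load('keys.npy')[2]; plan([p[0],p[1],.013],np.pi/2-.40)
E
```

```text
t 17.9 tcp [ 0.4337 -0.2815  0.0134] w 0.0398 F [ 0.5  0.1 -0.2]
heading y deg 67.16 z [-5.e-04  6.e-04 -1.e+00] j6 -1.97
shift units, current tool axes [-0.01 -0.    0.01]
 turn units [ 0.   -0.01  0.02]  then shift in final axes [-0.01 -0.    0.01]
 turn units [ 1.000e-02  1.000e-02 -3.598e+01]  then shift in final axes [0.01 0.   0.01]
```

View pics/o12.png

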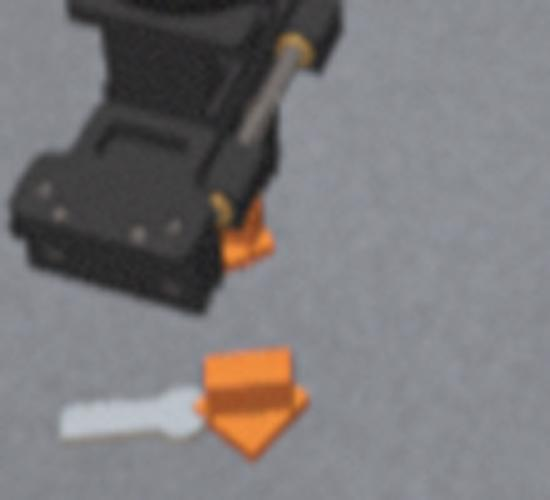

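Call:
arm_command([
  [[0,0,0],[0,0,0],8],
  [[0,0,0],[0,0,0],8],
  [[0,0,0],[0,0,0],8],
  [[0,0,0],[0,0,0],8],
  [[0,0,-0.5],[0,0,0],8],
])

```text
time: 18.52
tcp_pos: [0.4327, -0.2815, 0.0259]
tcp_rot: [-0.001, 0.199, 0.98, 0.0]
wrist_force: [0.2, 0.6, -1.2]
gripper_width: 0.0139
```

Call:
arm_command([
  [[0,0,-0.9],[0,0,0],8],
  [[0,0,-1],[0,0,-1],8],
  [[0,0,-1],[0,0,-1],8],
  [[0,0,-1],[0,0,-1],8],
  [[0,0,-1],[0,0,-1],8],
  [[0,0,0],[0,0,-0.37],8],
  [[0,0,0],[0,0,0],8],
])

```text
time: 19.4
tcp_pos: [0.4327, -0.2815, 0.1477]
tcp_rot: [-0.0, 0.01, 1.0, 0.0]
wrist_force: [0.6, 0.0, -0.9]
gripper_width: 0.0139
```

```bash
python3 - <<'E'
from h import *
t=rec(2); plan([t[0],t[1],.14],np.pi/2-.018)
s=snap('side','s8.png'); overlay('side',s,[],(190,340,200,370),4,'o12.png')
E
```

```text
t 19.4 tcp [ 0.4327 -0.2815  0.1477] w 0.0139 F [ 0.6  0.  -0.9]
heading y deg 88.87 z [-1.e-03  9.e-04 -1.e+00] j6 -2.36
shift units, current tool axes [-7.49  9.34  0.31]
 turn units [ 0.01 -0.01 -0.02]  then shift in final axes [-7.51  9.33  0.31]
 turn units [-2.000e-02 -2.000e-02  3.598e+01]  then shift in final axes [ 7.51 -9.33  0.31]
```

View pics/o12.png

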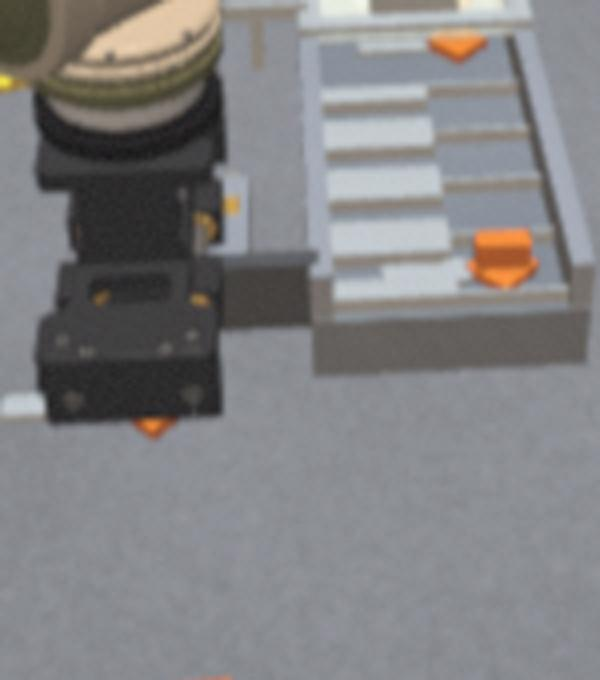

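Call:
arm_command([
  [[-0.8,1,0],[0,0,0],8],
  [[-0.8,1,0],[0,0,0],8],
  [[-0.8,1,0],[0,0,0],8],
  [[-0.8,1,0],[0,0,0],8],
  [[-0.8,1,0],[0,0,0],8],
  [[-0.8,1,0],[0,0,0],8],
  [[-0.8,1,0],[0,0,0],8],
  [[-0.8,1,0],[0,0,0],8],
  [[-0.8,0.9,0],[0,0,0],8],
  [[-0.3,0.43,0.3],[0,0,0],8],
])

```text
time: 20.7
tcp_pos: [0.6254, -0.0511, 0.1398]
tcp_rot: [-0.0, 0.009, 1.0, 0.0]
wrist_force: [-0.5, -0.0, -1.2]
gripper_width: 0.0137
```

Call:
arm_command([
  [[0,0,0.8],[0,0,0],8],
  [[0,0,0],[0,0,0],8],
])

```text
time: 20.95
tcp_pos: [0.6236, -0.0522, 0.1186]
tcp_rot: [-0.002, 0.01, 1.0, 0.001]
wrist_force: [0.3, -1.0, 0.4]
gripper_width: 0.014
```

```bash
python3 - <<'E'
from h import *
t=rec(2); plan([t[0],t[1],.063],np.pi/2-.018)
s=snap('side','s8.png'); overlay('side',s,[],(240,360,190,310),5,'o12.png')
E
```

```text
t 20.95 tcp [ 0.6236 -0.0522  0.1186] w 0.014 F [ 0.3 -1.   0.4]
heading y deg 88.89 z [-0.0045  0.0011 -1.    ] j6 -1.82
shift units, current tool axes [-0.05  0.02  2.22]
 turn units [ 0.01 -0.05 -0.02]  then shift in final axes [-0.04  0.02  2.23]
 turn units [-8.000e-02 -2.000e-02  3.598e+01]  then shift in final axes [ 0.04 -0.02  2.23]
```

View pics/o12.png

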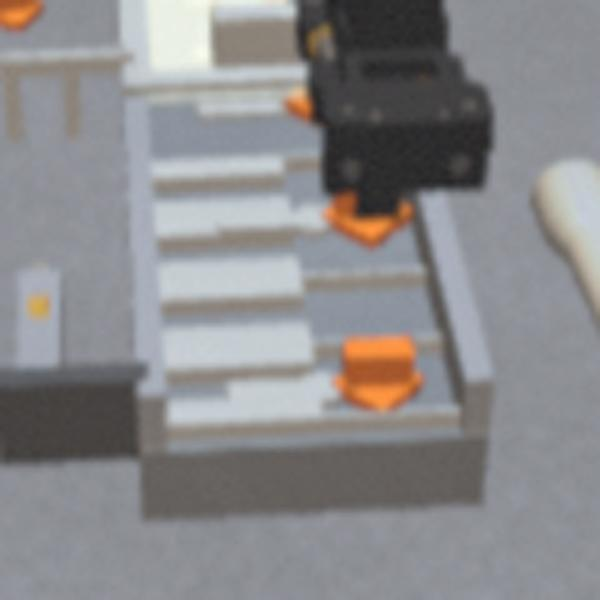

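Call:
arm_command([
  [[-0.04,0.02,0.8],[0,0,0],8],
  [[0,0,0.8],[0,0,0],8],
  [[0,0,0.5],[0,0,0],8],
  [[0,0,0.15],[0,0,0],8],
  [[0,0,0],[0,0,0],8],
])

```text
time: 21.62
tcp_pos: [0.6261, -0.0518, 0.0652]
tcp_rot: [0.0, 0.009, 1.0, -0.0]
wrist_force: [0.6, -0.1, -1.8]
gripper_width: 0.0136
```

Call:
arm_command([
  [[0,0,0.12],[0,0,0],8],
  [[0,0,0.1],[0,0,0],8],
  [[0,0,0],[0,0,0],8],
])

```text
time: 22.0
tcp_pos: [0.6259, -0.0517, 0.0592]
tcp_rot: [0.0, 0.009, 1.0, -0.0]
wrist_force: [-0.6, -0.5, -0.4]
gripper_width: 0.0137
```

Inside the pocket. Now I'll release and go for the next key.

Call:
arm_command([
  [[0,0,0],[0,0,0],30],
  [[0,0,0],[0,0,0],30],
  [[0,0,-0.5],[0,0,0],30],
  [[0,0,-1],[0,0,0],30],
  [[0,0,-1],[0,0,0],30],
  [[0,-1,-0.7],[0,0,0],40],
  [[0.6,-1,0],[0,0,0],40],
  [[0.6,-1,0],[0,0,0],40],
  [[0.6,-1,0],[0,0,0],40],
  [[0.6,-1,0],[0,0,0],40],
])

```text
time: 23.25
tcp_pos: [0.5632, -0.1764, 0.1403]
tcp_rot: [0.001, 0.009, 1.0, -0.0]
wrist_force: [0.7, 1.1, 0.2]
gripper_width: 0.0401
```

```bash
python3 - <<'E'
from h import *
ims=dict(top=snap('top','t9.png'),side=snap('side','s9.png'))
K=np.load('keys.npy'); p,c=fitkey(ims,K[3],('side',)); print(p,c); pt,c=fitkey(ims,K[3],('top',)); print(pt,c)
plan([.4447,-.3591,.06],np.pi/2+.018)
overlay('side',ims['side'],[],(220,360,190,340),4,'o12.png')
E
```

```text
[ 0.44469016 -0.35975167  0.00794445] -48.47941207885742
[ 0.44433323 -0.35795323  0.0195749 ] -4.651750564575195
t 23.35 tcp [ 0.5628 -0.1775  0.1403] w 0.0401 F [ 0.6 -0.5  0.4]
heading y deg 88.78 z [ 7.e-04 -8.e-04 -1.e+00] j6 -2.05
shift units, current tool axes [ 4.57 -7.36  3.21]
 turn units [-0.01  0.01 -0.45]  then shift in final axes [ 4.86 -7.18  3.21]
 turn units [1.000e-02 1.000e-02 3.555e+01]  then shift in final axes [-4.86  7.18  3.21]
```

View pics/o12.png

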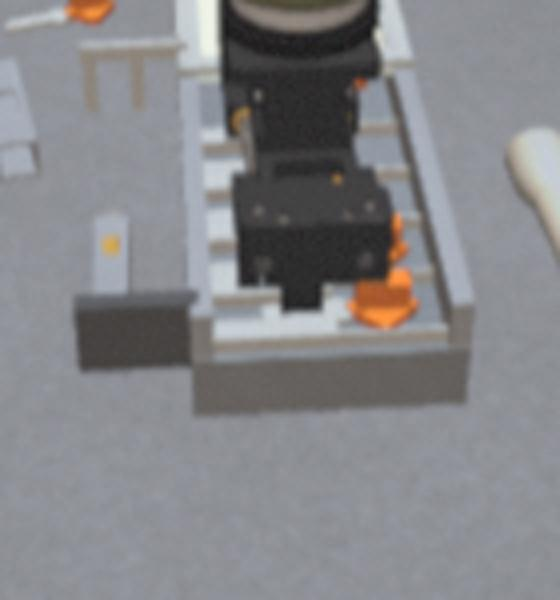

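Call:
arm_command([
  [[0.6,-0.9,0],[0,0,-0.42],40],
  [[0.6,-0.9,0],[0,0,0],40],
  [[0.6,-0.9,0],[0,0,0],40],
  [[0.6,-0.9,0.3],[0,0,0],40],
  [[0.6,-0.9,0.7],[0,0,0],40],
  [[0.6,-0.9,0.7],[0,0,0],40],
  [[0.6,-0.9,0.8],[0,0,0],40],
  [[0.65,-0.88,0.71],[0,0,0],40],
  [[0,0,0],[0,0,0],40],
])

```text
time: 24.48
tcp_pos: [0.4445, -0.3569, 0.0585]
tcp_rot: [-0.0, -0.008, 1.0, 0.001]
wrist_force: [0.8, 0.9, 0.4]
gripper_width: 0.0401
```

```bash
python3 - <<'E'
from h import *
plan([.4446,-.3589,.0135],np.pi/2+.015)
E
```

```text
t 24.48 tcp [ 0.4445 -0.3569  0.0585] w 0.0401 F [0.8 0.9 0.4]
heading y deg 90.93 z [-8.0e-04  1.2e-03 -1.0e+00] j6 -2.47
shift units, current tool axes [-0.01 -0.08  1.8 ]
 turn units [ 0.01 -0.01  0.01]  then shift in final axes [-0.   -0.08  1.8 ]
 turn units [ 1.000e-02  2.000e-02 -3.599e+01]  then shift in final axes [0.   0.08 1.8 ]
```

Call:
arm_command([
  [[0,-0.08,0.9],[0,0,0],40],
  [[0,0,0.9],[0,0,0],40],
  [[0,0,0],[0,0,0],40],
  [[0,0,0],[0,0,0],8],
  [[0,0,0],[0,0,0],8],
  [[0,0,0],[0,0,0],8],
  [[0,0,0],[0,0,0],8],
])

```text
time: 25.35
tcp_pos: [0.4452, -0.3588, 0.0148]
tcp_rot: [0.0, -0.009, 1.0, -0.0]
wrist_force: [-0.3, 2.2, 7.0]
gripper_width: 0.0135
```

Call:
arm_command([
  [[0,0,-0.4],[0,0,0],8],
  [[0,0,-0.9],[0,0,0.38],8],
  [[0,0,-1],[0,0,0],8],
  [[0,0,-1],[0,0,0],8],
  [[0,0,-1],[0,0,0],8],
  [[0,0,-0.7],[0,0,0],8],
  [[0,0,0],[0,0,0],8],
])

```text
time: 26.22
tcp_pos: [0.4451, -0.359, 0.1403]
tcp_rot: [0.001, 0.008, 1.0, -0.001]
wrist_force: [0.1, 0.1, -0.7]
gripper_width: 0.0139
```

```bash
python3 - <<'E'
from h import *
t=rec(1); plan([t[0],t[1],.13],np.pi/2-.018)
E
```

```text
t 26.23 tcp [ 0.4451 -0.359   0.1403] w 0.0139 F [ 0.1  0.1 -0.7]
heading y deg 89.13 z [ 0.0016 -0.002  -1.    ] j6 -2.44
shift units, current tool axes [-7.   14.48  0.39]
 turn units [-0.02  0.02  0.03]  then shift in final axes [-6.96 14.5   0.41]
 turn units [-3.000e-02 -4.000e-02 -3.597e+01]  then shift in final axes [  6.96 -14.5    0.41]
```

Call:
arm_command([
  [[-0.5,1,0],[0,0,0],8],
  [[-0.5,1,0],[0,0,0],8],
  [[-0.5,1,0],[0,0,0],8],
  [[-0.5,1,0],[0,0,0],8],
  [[-0.5,1,0],[0,0,0],8],
  [[-0.5,1,0],[0,0,0],8],
  [[-0.5,1,0],[0,0,0],8],
  [[-0.5,1,0],[0,0,0],8],
  [[-0.5,1,0],[0,0,0],8],
  [[-0.5,1,0],[0,0,0],8],
])

```text
time: 27.48
tcp_pos: [0.5735, -0.1096, 0.138]
tcp_rot: [-0.001, 0.008, 1.0, 0.0]
wrist_force: [0.1, 0.2, -1.2]
gripper_width: 0.0137
```

Call:
arm_command([
  [[-0.5,1,0],[0,0,0],8],
  [[-0.5,1,0],[0,0,0],8],
  [[-0.5,1,0],[0,0,0],8],
  [[-0.5,0.9,0],[0,0,0],8],
  [[0,0.58,0],[0,0,0.03],8],
  [[0,0,0.8],[0,0,0],8],
  [[0,0,0],[0,0,0],8],
])

```text
time: 28.35
tcp_pos: [0.624, 0.0007, 0.1173]
tcp_rot: [-0.002, 0.009, 1.0, 0.0]
wrist_force: [-0.2, -0.1, -0.4]
gripper_width: 0.0141
```

```bash
python3 - <<'E'
from h import *
t=rec(1); plan([t[0],t[1],.065],np.pi/2-.018)
s=snap('side','s8.png'); overlay('side',s,[],(240,360,190,310),5,'o12.png')
E
```

```text
t 28.35 tcp [0.624  0.0007 0.1173] w 0.0141 F [-0.2 -0.1 -0.4]
heading y deg 88.97 z [-3.7e-03  6.0e-04 -1.0e+00] j6 -1.74
shift units, current tool axes [-0.07 -0.02  2.09]
 turn units [ 0.01 -0.04  0.  ]  then shift in final axes [-0.06 -0.02  2.09]
 turn units [ 7.0e-02  1.0e-02 -3.6e+01]  then shift in final axes [0.06 0.02 2.09]
```

View pics/o12.png

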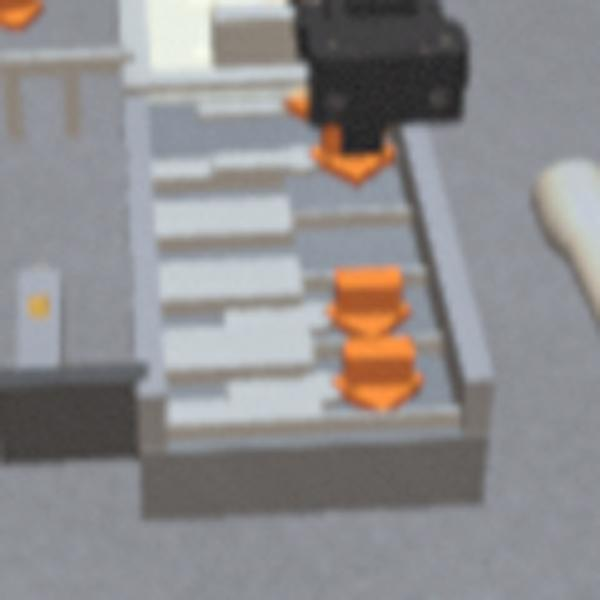

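Call:
arm_command([
  [[-0.06,-0.02,0.8],[0,0,0],8],
  [[0,0,0.8],[0,0,0],8],
  [[0,0,0.45],[0,0,0],8],
  [[0,0,0.1],[0,0,0],8],
  [[0,0,0.06],[0,0,0],8],
  [[0,0,0],[0,0,0],8],
])

```text
time: 29.15
tcp_pos: [0.627, 0.0001, 0.0643]
tcp_rot: [0.0, 0.009, 1.0, -0.0]
wrist_force: [0.2, 0.5, -0.1]
gripper_width: 0.0137
```

Call:
arm_command([
  [[0,0,0.1],[0,0,0],8],
  [[0,0,0.06],[0,0,0],8],
  [[0,0,0],[0,0,0],8],
])

```text
time: 29.52
tcp_pos: [0.6268, 0.0002, 0.0598]
tcp_rot: [0.0, 0.009, 1.0, -0.0]
wrist_force: [-0.6, -0.1, 0.8]
gripper_width: 0.014
```

Call:
arm_command([
  [[0,0,0],[0,0,0],30],
  [[0,0,0],[0,0,0],30],
  [[0,0,-0.5],[0,0,0],30],
  [[0,0,-1],[0,0,0],30],
  [[0,0,-1],[0,0,0],30],
  [[0,0,-1],[0,0,0],40],
  [[0,0,-1],[0,0,0],40],
  [[1,0.5,-0.7],[0,0,0],40],
  [[1,1,0],[0,0,0],40],
  [[1,1,0],[0,0,0],40],
])

```text
time: 30.78
tcp_pos: [0.5522, 0.0646, 0.1909]
tcp_rot: [0.001, 0.009, 1.0, -0.0]
wrist_force: [0.2, 0.7, 0.1]
gripper_width: 0.0402
```

```bash
python3 - <<'E'
from h import *
ims=dict(top=snap('top','t10.png'),side=snap('side','s10.png'))
for c in(('side',),('top',),('top','side')): print(c,fitkey(ims,[.4445,.331,.1],c))
p,_=fitkey(ims,[.4445,.331,.1],('top','side'))
overlay('side',ims['side'],klines(p),(200,340,150,270),5,'o12.png'); overlay('top',ims['top'],klines(p),(110,270,160,300),4,'o13.png')
plan([p[0],p[1],.2],np.pi/2+p[2])
E
```

```text
('side',) (array([0.45014181, 0.32976812, 0.27952984]), np.float64(-4.490824222564697))
('top',) (array([0.44469046, 0.33362637, 0.29643091]), np.float64(42.470550537109375))
('top', 'side') (array([0.44853966, 0.33198831, 0.23497091]), np.float64(45.12256622314453))
t 30.88 tcp [0.5514 0.0659 0.191 ] w 0.0398 F [-0.1 -0.5  0.7]
heading y deg 89.12 z [ 6.e-04  3.e-04 -1.e+00] j6 -1.65
shift units, current tool axes [ 4.28 10.58 -0.36]
 turn units [ 0.    0.01 -2.87]  then shift in final axes [ 1.52 11.31 -0.36]
 turn units [ 1.000e-02 -0.000e+00  3.313e+01]  then shift in final axes [ -1.52 -11.31  -0.36]
```

View pics/o12.png

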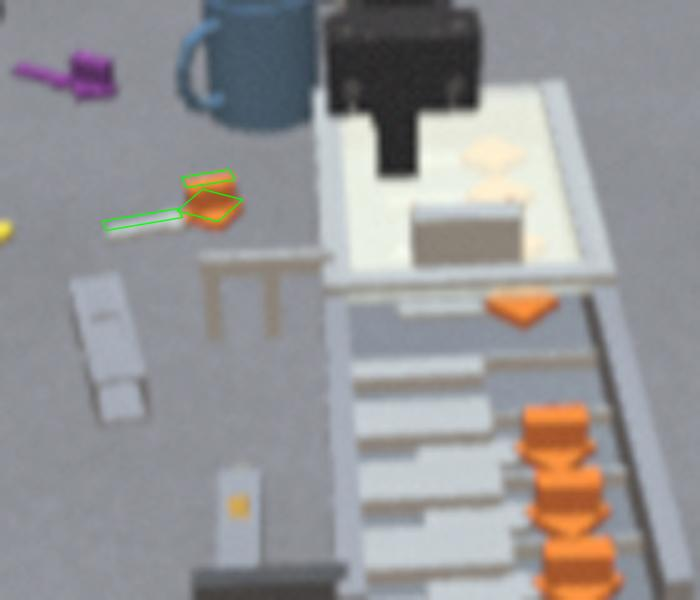

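View pics/o13.png

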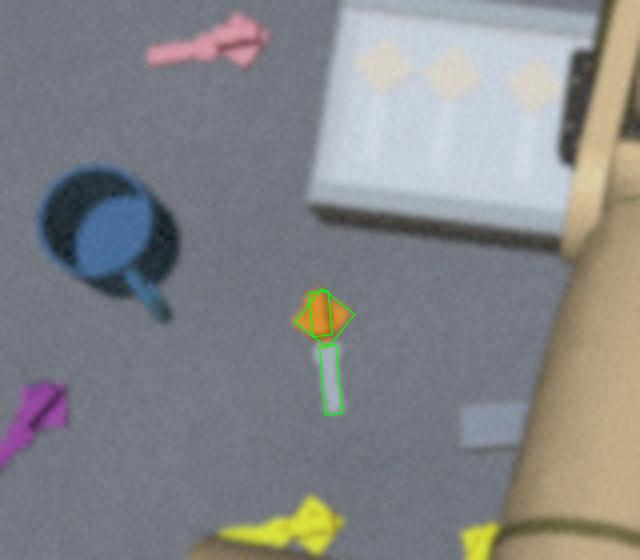

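```bash
sed -i 's/(S>120)&(V>80)/(S>100)\&(V>45)/; s/b=np.clip((g-bg)\/60,0,1)/b=np.clip((g-bg)\/60,0,1)*near(c,r,lab==i)/' h.py
cat >> h.py <<'E'
def near(c,r,m):
    yy,xx=np.nonzero(m); H,W=m.shape; Y,X=np.mgrid[:H,:W]
    return (np.hypot(Y-yy.mean(),X-xx.mean())<(36 if c=='top' else 34)) & ~( (X+r[0]>250) if (c=='side' and yy.mean()+r[2]<230) else (Y+r[2]<235) if (c=='top' and xx.mean()+r[0]<260) else False)
E
python3 - <<'E'
from h import *
ims=dict(top=cv2.imread('pics/t10.png')[:,:,::-1].copy(),side=cv2.imread('pics/s10.png')[:,:,::-1].copy())
for c in(('side',),('top',),('top','side')): print(c,fitkey(ims,[.4445,.331,.1],c))
p,_=fitkey(ims,[.4445,.331,.1],('top','side'))
overlay('side',ims['side'],klines(p),(200,300,150,250),6,'o12.png'); overlay('top',ims['top'],klines(p),(150,250,210,290),6,'o13.png')
plan([p[0],p[1],.2],np.pi/2+p[2])
E
```

```text
('side',) (array([0.45014297, 0.32947765, 0.27510386]), np.float64(-5.353803634643555))
('top',) (array([0.44894746, 0.33499472, 0.29628632]), np.float64(19.880653381347656))
('top', 'side') (array([0.44910434, 0.333484  , 0.26363103]), np.float64(18.218631744384766))
t 30.88 tcp [0.5514 0.0659 0.191 ] w 0.0398 F [-0.1 -0.5  0.7]
heading y deg 89.12 z [ 6.e-04  3.e-04 -1.e+00] j6 -1.65
shift units, current tool axes [ 4.26 10.64 -0.36]
 turn units [ 0.    0.01 -3.2 ]  then shift in final axes [ 1.16 11.4  -0.36]
 turn units [ 1.00e-02 -0.00e+00  3.28e+01]  then shift in final axes [ -1.16 -11.4   -0.36]
```

View pics/o12.png

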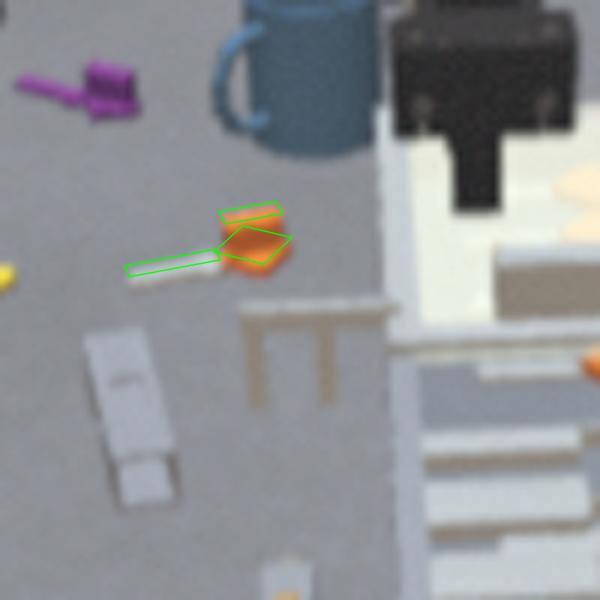

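View pics/o13.png

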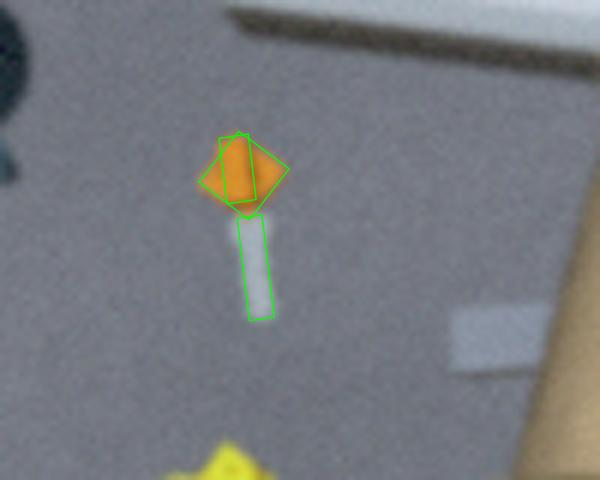

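Call:
arm_command([
  [[0.6,1,0],[0,0,-1],40],
  [[0.5,1,0],[0,0,-1],40],
  [[0.4,1,0],[0,0,-1],40],
  [[0.3,1,0],[0,0,-0.2],40],
  [[0.2,1,0],[0,0,0],40],
  [[0.1,1,0],[0,0,0],40],
  [[0.1,1,0],[0,0,0],40],
  [[0,1,0],[0,0,0],40],
  [[0,1,0],[0,0,0],40],
  [[0,0.7,0.8],[0,0,0],40],
])

```text
time: 32.12
tcp_pos: [0.4518, 0.2949, 0.1712]
tcp_rot: [0.002, -0.13, 0.991, 0.0]
wrist_force: [-0.4, -0.1, 0.1]
gripper_width: 0.04
```

```bash
python3 - <<'E'
from h import *
ims=dict(top=snap('top','t10.png'),side=snap('side','s10.png'))
plan([.449,.332,.06],np.pi/2+.265)
print(fitkey(ims,[.449,.332,.265],('side',)))
overlay('side',ims['side'],[],(200,300,130,230),6,'o12.png')
E
```

```text
t 32.23 tcp [0.4501 0.2945 0.1687] w 0.0402 F [-0.6 -0.2 -0.5]
heading y deg 105.06 z [-2.2e-03 -8.0e-04 -1.0e+00] j6 -1.47
shift units, current tool axes [-0.36  1.46  4.34]
 turn units [-0.   -0.03 -0.02]  then shift in final axes [-0.35  1.46  4.35]
 turn units [-0.04  0.   35.98]  then shift in final axes [ 0.35 -1.46  4.35]
(array([0.44975498, 0.33117101, 0.34003754]), np.float64(-5.097919940948486))
```

View pics/o12.png

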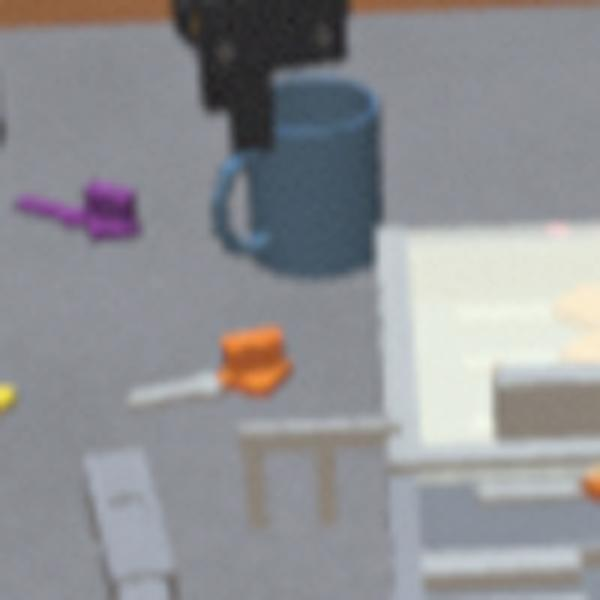

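```bash
python3 - <<'E'
from h import *
print(back('top',[110+98/4,160+223/4],.095), back('top',[110+165/4,160+315/4],.05))
p=[.449,.332,.265]
for P in[(-.0375,.0935,.08),(.0375,.0935,.08)]: print(c2w(p,P))
E
```

```text
[[0.48304122 0.48009953 0.095     ]] [[0.43067694 0.43494312 0.05      ]]
[[0.38832051 0.41241455 0.08      ]]
[[0.46070245 0.43205775 0.08      ]]
```

Call:
arm_command([
  [[-0.2,0.8,0.8],[0,0,0],40],
  [[-0.15,0.66,0.8],[0,0,0],40],
  [[0,0,0.9],[0,0,0],40],
  [[0,0,0.9],[0,0,0],40],
  [[0,0,0.9],[0,0,0],40],
  [[0,0,0],[0,0,0],40],
])

```text
time: 32.98
tcp_pos: [0.4499, 0.3305, 0.0619]
tcp_rot: [-0.001, -0.13, 0.992, -0.0]
wrist_force: [-0.6, -0.3, 0.8]
gripper_width: 0.0402
```

```bash
python3 - <<'E'
from h import *
ims=dict(top=snap('top','t10.png'),side=snap('side','s10.png'))
plan([.449,.332,.0165],np.pi/2+.265)
overlay('side',ims['side'],[],(200,300,130,230),6,'o12.png')
E
```

```text
t 33.08 tcp [0.4506 0.3312 0.0635] w 0.0401 F [0.1 0.4 0.7]
heading y deg 104.95 z [ 1.4e-03  5.0e-04 -1.0e+00] j6 -1.41
shift units, current tool axes [0.06 0.05 1.88]
 turn units [ 0.    0.02 -0.05]  then shift in final axes [0.05 0.05 1.88]
 turn units [ 3.000e-02 -0.000e+00  3.595e+01]  then shift in final axes [-0.05 -0.05  1.88]
```

View pics/o12.png

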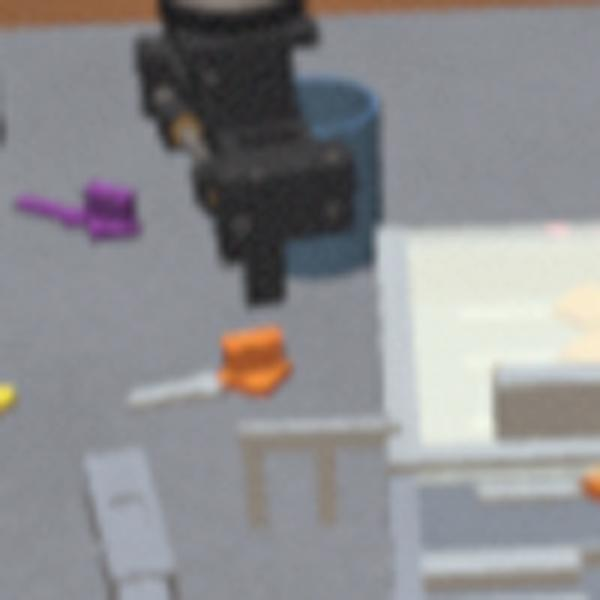

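Call:
arm_command([
  [[0,0,0.9],[0,0,0],40],
  [[0,0,0.98],[0,0,0],40],
  [[0,0,0],[0,0,0],40],
  [[0,0,0],[0,0,0],8],
  [[0,0,0],[0,0,0],8],
  [[0,0,0],[0,0,0],8],
  [[0,0,0],[0,0,0],8],
])

```text
time: 33.95
tcp_pos: [0.45, 0.3317, 0.0161]
tcp_rot: [0.001, -0.13, 0.991, 0.0]
wrist_force: [-0.1, -0.2, 6.7]
gripper_width: 0.0134
```

Call:
arm_command([
  [[0,0,-0.4],[0,0,0],8],
  [[0,0,-0.9],[0,0,0],8],
  [[0,0,-1],[0,0,0],8],
  [[0,0,-1],[0,0,1],8],
  [[0,0,-1],[0,0,1],8],
  [[0,0,-1],[0,0,1],8],
  [[0,0,-0.5],[0,0,0.23],8],
  [[0,0,0],[0,0,0],8],
])

```text
time: 34.95
tcp_pos: [0.4497, 0.3315, 0.1607]
tcp_rot: [0.0, 0.01, 1.0, 0.0]
wrist_force: [0.0, -0.2, -0.7]
gripper_width: 0.0134
```

```bash
python3 - <<'E'
from h import *
ims=dict(top=snap('top','t11.png'),side=snap('side','s11.png'))
t=rec(0); plan([t[0],t[1],.15],np.pi/2-.018)
overlay('side',ims['side'],[],(180,320,100,230),5,'o12.png')
E
```

```text
t 35.05 tcp [0.4492 0.3313 0.1593] w 0.0133 F [-0.1 -0.5 -0.4]
heading y deg 88.89 z [-1.4e-03 -6.0e-04 -1.0e+00] j6 -1.13
shift units, current tool axes [ -7.31 -11.02   0.37]
 turn units [-0.01 -0.02 -0.02]  then shift in final axes [ -7.29 -11.03   0.37]
 turn units [-2.000e-02  1.000e-02  3.598e+01]  then shift in final axes [ 7.29 11.03  0.37]
```

View pics/o12.png

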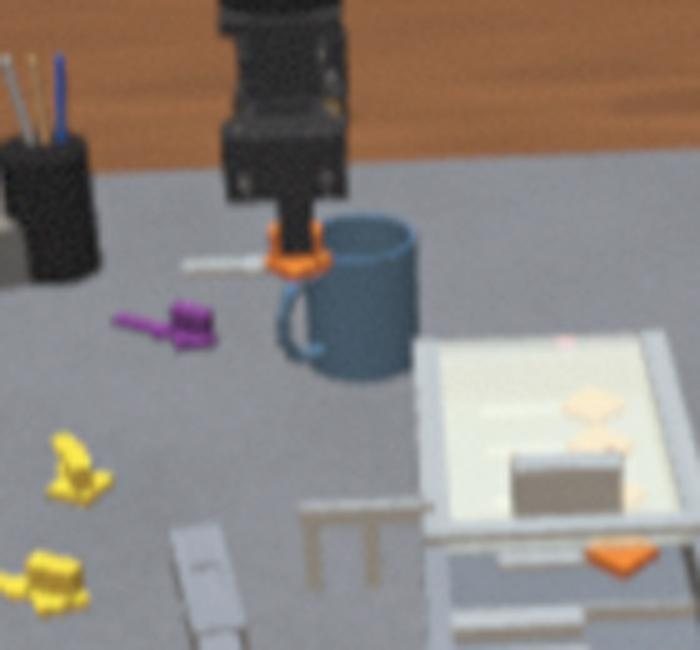

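Call:
arm_command([
  [[-0.6,-0.9,0],[0,0,0],8],
  [[-0.6,-0.9,0],[0,0,0],8],
  [[-0.6,-0.9,0],[0,0,0],8],
  [[-0.6,-0.9,0],[0,0,0],8],
  [[-0.6,-0.9,0],[0,0,0],8],
  [[-0.6,-0.9,0],[0,0,0],8],
  [[-0.6,-0.9,0],[0,0,0],8],
  [[-0.6,-0.9,0],[0,0,0],8],
  [[-0.6,-0.9,0],[0,0,0],8],
  [[-0.6,-0.9,0],[0,0,0],8],
])

```text
time: 36.3
tcp_pos: [0.595, 0.1026, 0.1589]
tcp_rot: [-0.001, 0.01, 1.0, 0.0]
wrist_force: [-0.4, 0.6, -0.4]
gripper_width: 0.0138
```

Call:
arm_command([
  [[-0.6,-0.9,0],[0,0,0],8],
  [[-0.6,-0.9,0],[0,0,0],8],
  [[-0.1,-0.23,0],[0,0,0],8],
  [[0,0,0.9],[0,0,0],8],
  [[0,0,0.6],[0,0,0],8],
  [[0,0,0],[0,0,0],8],
])

```text
time: 37.05
tcp_pos: [0.6256, 0.0527, 0.1214]
tcp_rot: [-0.001, 0.01, 1.0, 0.0]
wrist_force: [0.7, 0.1, -1.2]
gripper_width: 0.0136
```

```bash
python3 - <<'E'
from h import *
ims=dict(side=snap('side','s11.png'))
t=rec(0); plan([t[0],t[1],.068],np.pi/2-.018)
overlay('side',ims['side'],[],(230,350,170,290),5,'o12.png')
E
```

```text
t 37.1 tcp [0.6261 0.0525 0.1225] w 0.0137 F [-0.6 -1.3  0. ]
heading y deg 88.87 z [-9.e-04  1.e-04 -1.e+00] j6 -1.65
shift units, current tool axes [-0.02 -0.01  2.18]
 turn units [ 0.   -0.01 -0.02]  then shift in final axes [-0.02 -0.01  2.18]
 turn units [-2.000e-02 -0.000e+00  3.598e+01]  then shift in final axes [0.02 0.01 2.18]
```

View pics/o12.png

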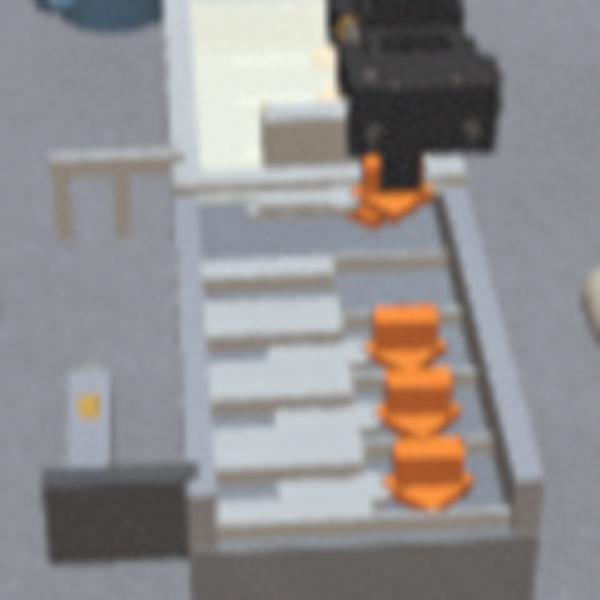

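Call:
arm_command([
  [[-0.1,-0.01,0.8],[0,0,0],8],
  [[0,0,0.8],[0,0,0],8],
  [[0,0,0.4],[0,0,0],8],
  [[0,0,0.15],[0,0,0],8],
  [[0,0,0],[0,0,0],8],
  [[0,0,0],[0,0,0],8],
])

```text
time: 37.85
tcp_pos: [0.6292, 0.0517, 0.0696]
tcp_rot: [0.001, 0.01, 1.0, -0.0]
wrist_force: [-0.4, 1.1, -1.1]
gripper_width: 0.0136
```

Call:
arm_command([
  [[0,0,0.15],[0,0,0],8],
  [[0,0,0.1],[0,0,0],8],
  [[0,0,0],[0,0,0],8],
])

```text
time: 38.22
tcp_pos: [0.6288, 0.0518, 0.0624]
tcp_rot: [-0.0, 0.01, 1.0, 0.0]
wrist_force: [-0.5, -0.3, -0.4]
gripper_width: 0.014
```

Call:
arm_command([
  [[0,0,0],[0,0,0],30],
  [[0,0,0],[0,0,0],30],
  [[0,0,-0.5],[0,0,0],30],
  [[0,0,-1],[0,0,0],30],
  [[0,0,-1],[0,0,0],30],
  [[0,0,-1],[0,0,0],50],
  [[0.7,0.8,-0.5],[0,0,0],60],
  [[0.7,1,0],[0,0,0],60],
  [[0,1,0],[0,0,0],60],
  [[0,0.2,0],[0,0,0],60],
])

```text
time: 39.48
tcp_pos: [0.5954, 0.1285, 0.1637]
tcp_rot: [0.001, 0.009, 1.0, 0.0]
wrist_force: [0.4, 0.0, 0.5]
gripper_width: 0.0599
```

```bash
python3 - <<'E'
from h import *
ims=dict(side=snap('side','s12.png'),top=snap('top','t12.png'))
plan([.594,.129,.097],np.pi/2-.02)
overlay('side',ims['side'],[],(210,350,170,290),5,'o12.png')
overlay('top',ims['top'],[],(210,370,130,270),4,'o13.png')
E
```

```text
t 39.58 tcp [0.5956 0.1274 0.1632] w 0.0597 F [ 0.6  0.8 -0. ]
heading y deg 88.87 z [ 6.e-04 -2.e-04 -1.e+00] j6 -1.53
shift units, current tool axes [0.07 0.06 2.65]
 turn units [-0.    0.01  0.  ]  then shift in final axes [0.07 0.06 2.65]
 turn units [-1.0e-02 -0.0e+00 -3.6e+01]  then shift in final axes [-0.07 -0.06  2.65]
```

View pics/o12.png

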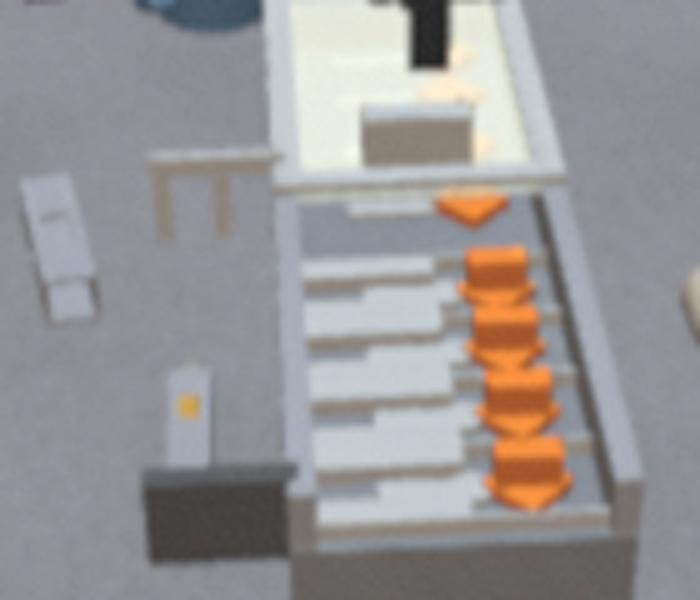

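View pics/o13.png

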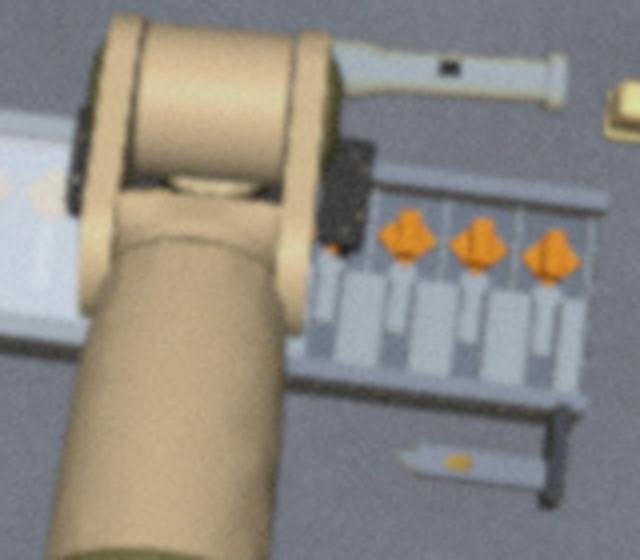

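Call:
arm_command([
  [[0.05,0.06,0.9],[0,0,0],60],
  [[0,0,0.9],[0,0,0],60],
  [[0,0,0.8],[0,0,0],60],
  [[0,0,0],[0,0,0],60],
  [[0,0,0],[0,0,0],5],
  [[0,0,0],[0,0,0],5],
  [[0,0,0],[0,0,0],5],
  [[0,0,0],[0,0,0],5],
  [[0,0,0],[0,0,0],5],
])

```text
time: 40.7
tcp_pos: [0.5943, 0.1286, 0.0979]
tcp_rot: [-0.0, 0.01, 1.0, -0.0]
wrist_force: [-0.3, -0.9, 0.3]
gripper_width: 0.0158
```

```bash
python3 - <<'E'
from h import *
plan([.594-.0045,.129-.245,.097],np.pi/2-.02)
E
```

```text
t 40.7 tcp [0.5943 0.1286 0.0979] w 0.0158 F [-0.3 -0.9  0.3]
heading y deg 88.84 z [-0.e+00 -9.e-04 -1.e+00] j6 -1.53
shift units, current tool axes [-0.01 -9.78  0.04]
 turn units [-0.01  0.   -0.  ]  then shift in final axes [-0.01 -9.78  0.03]
 turn units [0.0e+00 2.0e-02 3.6e+01]  then shift in final axes [0.01 9.78 0.03]
```

Call:
arm_command([
  [[0,-0.4,0],[0,0,0],5],
  [[0,-0.7,0],[0,0,0],5],
  [[0,-0.9,0],[0,0,0],5],
  [[0,-0.9,0],[0,0,0],5],
  [[0,-0.9,0],[0,0,0],5],
  [[0,-0.9,0],[0,0,0],5],
  [[0,-0.9,0],[0,0,0],5],
  [[0,-0.9,0],[0,0,0],5],
  [[0,-0.7,0],[0,0,0],5],
  [[0,-0.4,0],[0,0,0],5],
])

```text
time: 41.95
tcp_pos: [0.5903, -0.0623, 0.0979]
tcp_rot: [0.0, 0.011, 1.0, -0.0]
wrist_force: [0.5, 1.7, 1.7]
gripper_width: 0.0154
```

```bash
python3 - <<'E'
from h import *
plan([.594-.0045,.129-.245,.097],np.pi/2-.02)
E
```

```text
t 41.95 tcp [ 0.5903 -0.0623  0.0979] w 0.0154 F [0.5 1.7 1.7]
heading y deg 88.78 z [ 3.e-04 -0.e+00 -1.e+00] j6 -1.85
shift units, current tool axes [-0.01 -2.15  0.03]
 turn units [-0.    0.   -0.02]  then shift in final axes [-0.01 -2.15  0.03]
 turn units [ 0.    0.   35.98]  then shift in final axes [0.01 2.15 0.03]
```

Call:
arm_command([
  [[0,-0.6,0],[0,0,0],5],
  [[0,-0.6,0],[0,0,0],5],
  [[0,-0.4,0],[0,0,0],5],
  [[0,-0.2,0],[0,0,0],5],
  [[0,-0.1,0],[0,0,0],5],
])

```text
time: 42.58
tcp_pos: [0.5893, -0.1087, 0.0979]
tcp_rot: [-0.0, 0.01, 1.0, -0.0]
wrist_force: [-1.5, 1.4, 5.8]
gripper_width: 0.0155
```

Call:
arm_command([
  [[0,-0.1,0],[0,0,0],5],
  [[0,-0.1,0],[0,0,0],5],
])

```text
time: 42.82
tcp_pos: [0.5892, -0.1133, 0.0978]
tcp_rot: [-0.0, 0.01, 1.0, -0.0]
wrist_force: [-1.9, 1.0, 5.5]
gripper_width: 0.0158
```

Call:
arm_command([
  [[0,-0.08,0],[0,0,0],5],
  [[0,0,0],[0,0,0],5],
])

```text
time: 43.08
tcp_pos: [0.5892, -0.1155, 0.0978]
tcp_rot: [-0.0, 0.01, 1.0, -0.0]
wrist_force: [-1.6, -0.1, 4.9]
gripper_width: 0.016
```

Call:
arm_command([
  [[0,-0.06,0],[0,0,0],5],
  [[0,0,0],[0,0,0],5],
])

```text
time: 43.32
tcp_pos: [0.5892, -0.1164, 0.0979]
tcp_rot: [-0.0, 0.01, 1.0, 0.0]
wrist_force: [-2.5, 3.3, 6.2]
gripper_width: 0.016
```

Call:
arm_command([
  [[0,-0.06,0],[0,0,0],5],
  [[0,0,0],[0,0,0],5],
])

```text
time: 43.58
tcp_pos: [0.5892, -0.1164, 0.0978]
tcp_rot: [-0.0, 0.01, 1.0, 0.001]
wrist_force: [-2.4, 10.9, 7.3]
gripper_width: 0.0157
```

Call:
arm_command([
  [[0,-0.1,0],[0,0,0],5],
  [[0,0,0],[0,0,0],5],
])

```text
time: 43.82
tcp_pos: [0.5891, -0.1164, 0.0978]
tcp_rot: [-0.0, 0.01, 1.0, 0.004]
wrist_force: [-0.2, 22.3, 9.2]
gripper_width: 0.0156
```

Call:
arm_command([
  [[0,0.2,0],[0,0,0],5],
  [[0,0,0],[0,0,0],45],
  [[0,0,0],[0,0,0],45],
  [[0,0,-0.6],[0,0,0],45],
  [[0,0,-1],[0,0,0],45],
  [[0,0,-1],[0,0,0],45],
  [[0,0,-1],[0,0,0],50],
  [[0,1,-0.5],[0,0,0],50],
  [[0,1,0],[0,0,0],50],
  [[0,1,0],[0,0,0],50],
])

```text
time: 45.08
tcp_pos: [0.5908, -0.0405, 0.2014]
tcp_rot: [0.001, 0.01, 1.0, -0.0]
wrist_force: [0.7, -0.2, -0.4]
gripper_width: 0.05
```

```bash
python3 - <<'E'
from h import *
ims=dict(side=snap('side','s12.png'),top=snap('top','t12.png'))
print(find_in('side','sleeve_mid')[:2],find_in('top','sleeve_mid')[:2])
plan([.594,.129,.097],np.pi/2-.02)
overlay('side',ims['side'],[],(200,340,170,290),5,'o12.png')
overlay('top',ims['top'],[],(190,380,130,280),4,'o13.png')
E
```

```text
[{'location': [218.8, 220.3], 'score': 0.56}] [{'location': [249.1, 264.3], 'score': 0.87}]
t 45.27 tcp [ 0.5909 -0.0413  0.2009] w 0.0496 F [1.  0.1 0.4]
heading y deg 88.85 z [ 8.e-04 -5.e-04 -1.e+00] j6 -1.82
shift units, current tool axes [0.01 6.82 4.15]
 turn units [-0.01  0.01  0.  ]  then shift in final axes [0.01 6.81 4.16]
 turn units [-1.0e-02 -1.0e-02 -3.6e+01]  then shift in final axes [-0.01 -6.81  4.16]
```

View pics/o12.png

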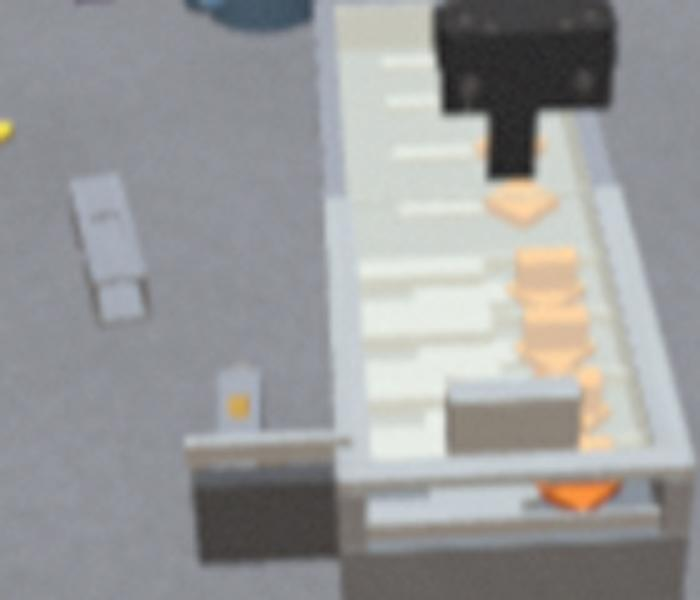

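View pics/o13.png

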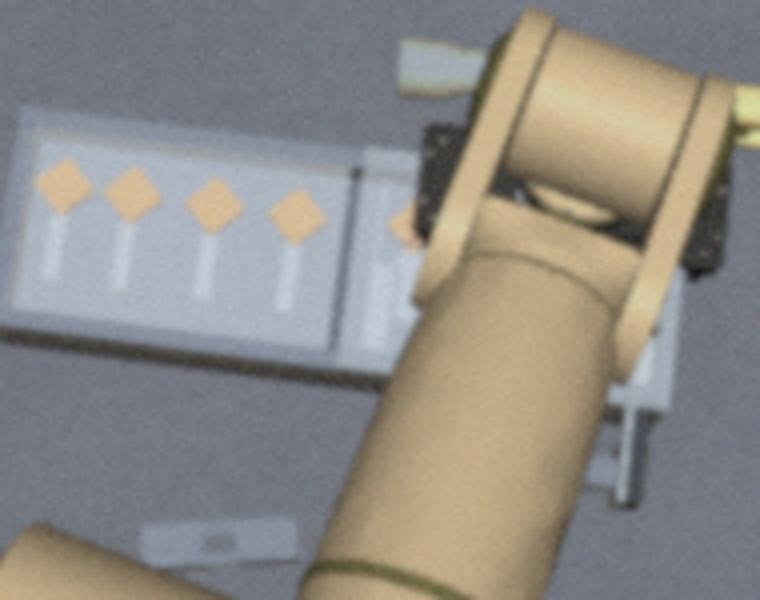

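```bash
cat >> h.py <<'E'
SLV=bx(-.055,.055,-.015,.015,0,.03)
def fitsleeve(masks,guess,z0=0):
    from scipy.optimize import minimize
    R={}
    for c,m in masks.items():
        q=proj(c,[guess[0],guess[1],.015+z0])[0]; R[c]=(int(q[0])-50,int(q[0])+50,int(q[1])-50,int(q[1])+50)
    def cost(x):
        p=[guess[0]+x[0]*.01,guess[1]+x[1]*.01,guess[2]+x[2]*.2]; e=0
        for c,m in masks.items():
            r=R[c]; F=cv2.GaussianBlur(render(c,p,[SLV],r,z0=z0),(0,0),.8); O=cv2.GaussianBlur(m[r[2]:r[3],r[0]:r[1]].astype(np.float32),(0,0),.8); e+=((F-O)**2).sum()
        return e
    o=minimize(cost,[0,0,0],method='Nelder-Mead',options=dict(initial_simplex=np.array([[0,0,0],[.8,0,0],[0,.8,0],[0,0,.6]]),xatol=1e-3,fatol=1e-3)); x=o.x
    return np.array([guess[0]+x[0]*.01,guess[1]+x[1]*.01,guess[2]+x[2]*.2]),o.fun
def slines(p,z0=0):
    return [c2w(p,box(-.055,.055,-.015,.015,z))+[0,0,z0] for z in(0,.03)]+[c2w(p,box(-.012,.012,-.0085,.0085,.03))+[0,0,z0]]
E
python3 - <<'E'
from h import *
ims={c:read_camera(c) for c in('top','side')}
M={}
for c in ims:
    r=regions_of(c,'sleeve_mid'); print(c,[(round(d['score'],2),np.round(d['location'],1),d['mask'].sum()) for d in r]); M[c]=np.array(r[0]['mask'])
g=back('top',[244.5,265.5],.03)[0]; g=[g[0],g[1],np.pi/2+.05]; print(g)
for k in(['top'],['side'],['top','side']):
    p,f=fitsleeve({c:M[c] for c in k},g); print(k,p.round(4),f)
for c,roi in(('top',(210,280,235,300)),('side',(190,270,180,250))):
    overlay(c,ims[c],slines(p),roi,8,'sl_'+c+'.png')
E
```

```text
top [(0.63, array([249.6, 269.2]), np.int64(420))]
side [(0.88, array([218.3, 218.7]), np.int64(327))]
[np.float64(0.3873556934143846), np.float64(0.16550707816276247), 1.6207963267948966]
['top'] [0.3877 0.1665 1.726 ] 35.44611358642578
['side'] [0.3906 0.1638 1.7482] 3.8487353324890137
['top', 'side'] [0.3887 0.1662 1.7434] 48.4689826965332
```

View pics/sl_top.png

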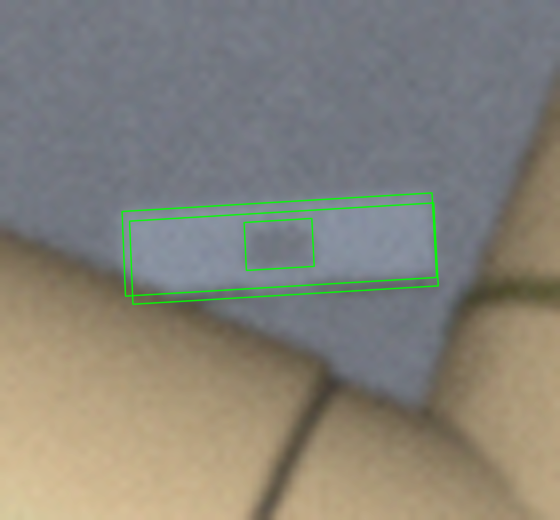

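View pics/sl_side.png

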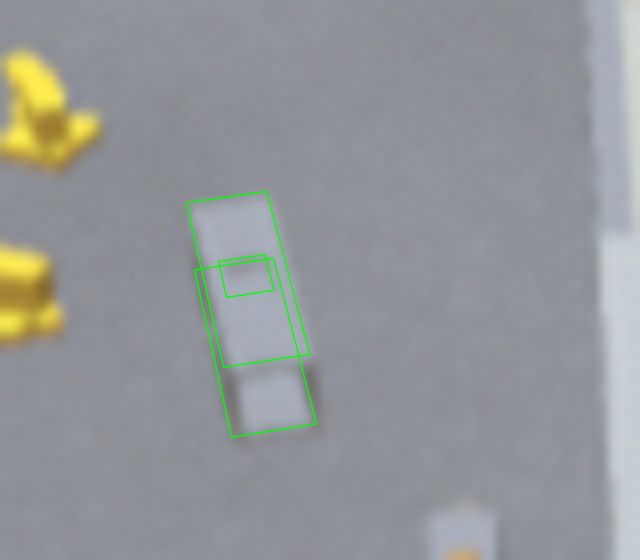

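```bash
python3 - <<'E'
from h import *
h=88.85; d=np.array([.3843-.5909,.1931+.0413])/16/.025
for i in range(16):
    c,s=np.cos(np.radians(h)),np.sin(np.radians(h)); print([round(float(d@[-s,c]),2),round(float(d@[c,s]),2)],end=' '); h-=79.4/16
E
```

```text
[0.53, 0.58] [0.58, 0.53] [0.62, 0.48] [0.66, 0.42] [0.69, 0.36] [0.72, 0.3] [0.74, 0.24] [0.76, 0.17] [0.77, 0.11] [0.78, 0.04] [0.78, -0.03] [0.78, -0.1] [0.76, -0.16] [0.75, -0.23] [0.72, -0.29] [0.7, -0.35]
```

Call:
arm_command([
  [[0.53,0.58,0],[0,0,1],60],
  [[0.58,0.53,0],[0,0,1],60],
  [[0.62,0.48,0],[0,0,1],60],
  [[0.66,0.42,0],[0,0,1],60],
  [[0.69,0.36,0],[0,0,1],60],
  [[0.72,0.3,0],[0,0,1],60],
  [[0.74,0.24,0],[0,0,1],60],
  [[0.76,0.17,0],[0,0,1],60],
  [[0.77,0.11,0],[0,0,1],60],
  [[0.78,0.04,0],[0,0,1],60],
])

```text
time: 46.72
tcp_pos: [0.462, 0.1061, 0.2003]
tcp_rot: [0.0, 0.434, 0.901, 0.0]
wrist_force: [0.3, -0.7, 0.4]
gripper_width: 0.0602
```

Call:
arm_command([
  [[0.78,-0.03,0],[0,0,1],60],
  [[0.78,-0.1,0],[0,0,1],60],
  [[0.76,-0.16,0],[0,0,1],60],
  [[0.75,-0.23,0],[0,0,1],60],
  [[0.72,-0.29,0],[0,0,1],60],
  [[0.7,-0.35,0],[0,0,0.88],60],
  [[0,0,0.8],[0,0,0],60],
  [[0,0,0.8],[0,0,0],60],
  [[0,0,0.6],[0,0,0],60],
  [[0,0,0],[0,0,0],60],
])

```text
time: 47.98
tcp_pos: [0.3855, 0.1944, 0.1447]
tcp_rot: [-0.001, 0.647, 0.763, -0.001]
wrist_force: [0.1, 0.3, -0.1]
gripper_width: 0.06
```

```bash
python3 - <<'E'
from h import *
ims={c:read_camera(c) for c in('top','side')}
r=regions_of('side','sleeve_mid'); print([(round(d['score'],2),np.round(d['location'],1),d['mask'].sum()) for d in r])
if r: print(fitsleeve({'side':np.array(r[0]['mask'])},[.389,.165,1.735]))
plan([.3843,.1931,.06],np.radians(9.4))
overlay('side',ims['side'],slines([.3889,.1655,1.735]),(170,290,150,260),5,'o12.png')
overlay('top',ims['top'],slines([.3889,.1655,1.735]),(190,300,220,310),6,'o13.png')
E
```

```text
[(0.68, array([218. , 217.5]), np.int64(364))]
(array([0.3906159 , 0.16286647, 1.7535337 ]), np.float64(2.370626211166382))
t 48.12 tcp [0.3862 0.1947 0.1459] w 0.0599 F [-0.2 -0.1 -0.2]
heading y deg 9.41 z [ 1.1e-03  2.0e-04 -1.0e+00] j6 0.03
shift units, current tool axes [-0.05 -0.09  3.44]
 turn units [ 0.01 -0.    0.  ]  then shift in final axes [-0.05 -0.08  3.44]
 turn units [ 0.0e+00  2.0e-02 -3.6e+01]  then shift in final axes [0.05 0.08 3.44]
```

View pics/o12.png

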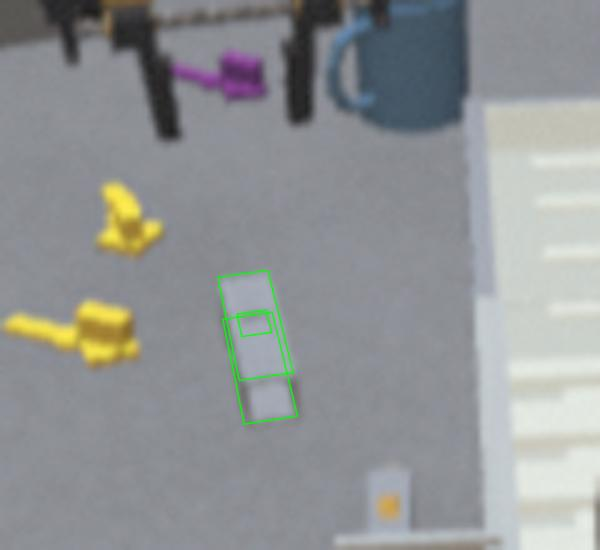

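View pics/o13.png

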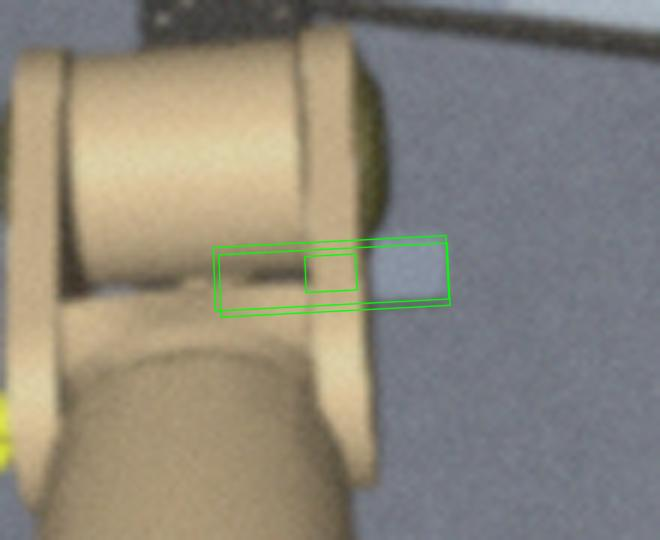

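```bash
python3 - <<'E'
from h import *
print(back('top',[[231,296],[188,292],[219,317]],.01))
plan([.3849,.1916,.006],np.radians(9.8))
E
```

```text
[[0.2992913  0.19409993 0.01      ]
 [0.29673056 0.31675443 0.01      ]
 [0.23764451 0.22003472 0.01      ]]
t 48.12 tcp [0.3862 0.1947 0.1459] w 0.0599 F [-0.2 -0.1 -0.2]
heading y deg 9.41 z [ 1.1e-03  2.0e-04 -1.0e+00] j6 0.03
shift units, current tool axes [-0.11 -0.08  5.6 ]
 turn units [ 0.01 -0.   -0.08]  then shift in final axes [-0.11 -0.07  5.6 ]
 turn units [-0.000e+00 -2.000e-02  3.592e+01]  then shift in final axes [0.11 0.07 5.6 ]
```

Call:
arm_command([
  [[-0.11,-0.08,0.9],[0,0,-0.08],55],
  [[0,0,0.9],[0,0,0],55],
  [[0,0,0.9],[0,0,0],55],
  [[0,0,0.9],[0,0,0],55],
  [[0,0,0.9],[0,0,0],55],
  [[0,0,0.7],[0,0,0],55],
  [[0,0,0.35],[0,0,0],55],
  [[0,0,0],[0,0,0],55],
])

```text
time: 49.12
tcp_pos: [0.3844, 0.1918, 0.0066]
tcp_rot: [0.0, 0.644, 0.765, -0.0]
wrist_force: [0.5, 0.9, 0.5]
gripper_width: 0.0551
```

```bash
python3 - <<'E'
from h import *
ims={c:read_camera(c) for c in('side',)}
plan([.3849,.1916,.006],np.radians(9.8))
overlay('side',ims['side'],[],(170,290,150,260),5,'o12.png')
E
```

```text
t 49.17 tcp [0.3846 0.1918 0.007 ] w 0.055 F [-0.1  0.3  0. ]
heading y deg 9.83 z [ 8.e-04  1.e-04 -1.e+00] j6 0.02
shift units, current tool axes [-0.01  0.01  0.04]
 turn units [ 0.01 -0.    0.01]  then shift in final axes [-0.01  0.01  0.04]
 turn units [ 0.000e+00  1.000e-02 -3.599e+01]  then shift in final axes [ 0.01 -0.01  0.04]
```

View pics/o12.png

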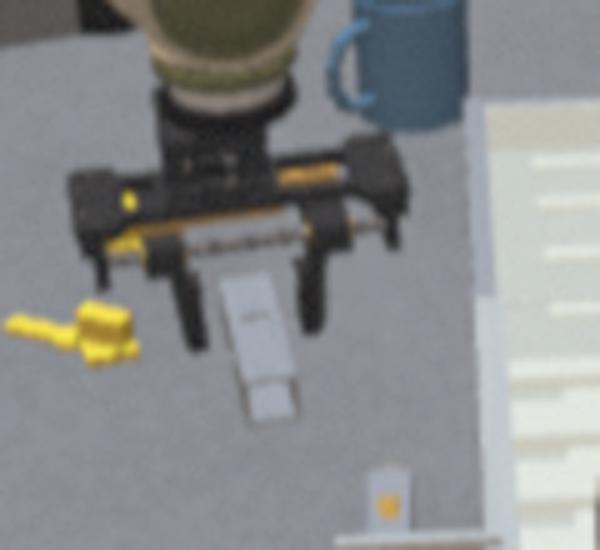

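Call:
arm_command([
  [[0,0,0],[0,0,0],20],
  [[0,0,0],[0,0,0],20],
  [[0,0,0],[0,0,0],20],
  [[0,0,0],[0,0,0],20],
  [[0,0,-0.3],[0,0,0],20],
  [[0,0,-0.8],[0,0,0],20],
  [[0,0,-1],[0,0,0],20],
  [[0,0,-1],[0,0,0],20],
  [[0,0,0],[0,0,0],20],
])

```text
time: 50.3
tcp_pos: [0.3849, 0.1919, 0.0852]
tcp_rot: [0.001, 0.644, 0.765, 0.001]
wrist_force: [0.8, 0.4, -2.2]
gripper_width: 0.0296
```

```bash
python3 - <<'E'
from h import *
ims={c:read_camera(c) for c in('side','top')}
CPb=[.5932,.0888,-.0208]
se=c2w(CPb,[(-.125,-.107,.055)])[0]; print('stub end',se, 'old', c2w(CP,[(-.125,-.107,.055)])[0])
t=c2w(CPb,[(-.125,-.107+.02+.055+.028,0)])[0]; print(t)
plan([t[0],t[1],.085],-.0208)
overlay('side',ims['side'],[],(170,290,150,260),5,'o12.png')
E
```

```text
stub end [ 0.4660016  -0.01557704  0.055     ] old [ 0.46629435 -0.01323279  0.055     ]
[0.46814385 0.08740068 0.        ]
t 50.4 tcp [0.3838 0.1917 0.0834] w 0.0296 F [-0.6 -0.  -1.6]
heading y deg 9.83 z [-7.e-04 -1.e-04 -1.e+00] j6 0.02
shift units, current tool axes [-4.69  2.61 -0.06]
 turn units [-0.01  0.    2.2 ]  then shift in final axes [-4.1   3.46 -0.06]
 turn units [-0.00e+00 -1.00e-02 -3.38e+01]  then shift in final axes [ 4.1  -3.46 -0.06]
```

View pics/o12.png

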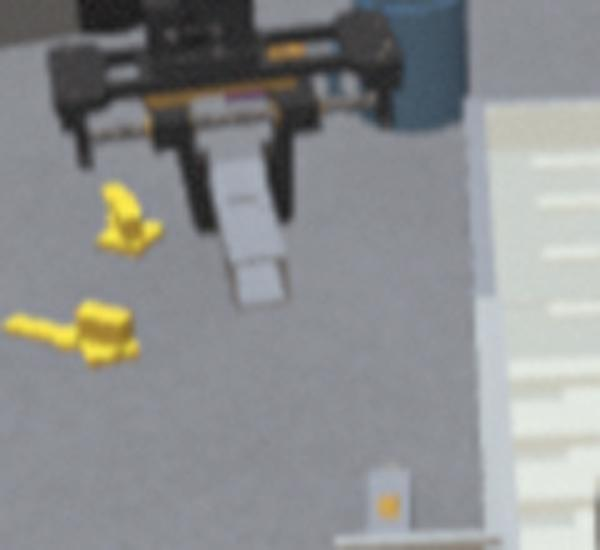

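Call:
arm_command([
  [[-0.8,0.6,0],[0,0,1],20],
  [[-0.8,0.6,0],[0,0,1],20],
  [[-0.8,0.6,0],[0,0,0.2],20],
  [[-0.8,0.6,0],[0,0,0],20],
  [[-0.8,0.6,0],[0,0,0],20],
  [[0,0.3,0],[0,0,0],20],
  [[0,0,0],[0,0,0],20],
])

```text
time: 51.28
tcp_pos: [0.4703, 0.0956, 0.0832]
tcp_rot: [-0.001, 0.714, 0.7, -0.0]
wrist_force: [0.1, -0.9, -0.6]
gripper_width: 0.0298
```

```bash
python3 - <<'E'
from h import *
CPb=[.5932,.0888,-.0208]
t=c2w(CPb,[(-.125,-.107+.02+.055+.028,0)])[0]; print(t)
plan([t[0],t[1],.047],-.0208)
E
```

```text
[0.46814385 0.08740068 0.        ]
t 51.27 tcp [0.4703 0.0956 0.0832] w 0.0298 F [ 0.1 -0.9 -0.6]
heading y deg -1.17 z [-1.4e-03  2.0e-04 -1.0e+00] j6 -0.02
shift units, current tool axes [-0.33 -0.08  1.45]
 turn units [-0.02 -0.    0.  ]  then shift in final axes [-0.33 -0.08  1.45]
 turn units [ 0.0e+00 -3.0e-02 -3.6e+01]  then shift in final axes [0.33 0.08 1.45]
```

Call:
arm_command([
  [[0,-0.08,0.7],[0,0,0],20],
  [[0,0,0.75],[0,0,0],20],
  [[0,0,0],[0,0,0],20],
  [[0,0,0],[0,0,0],20],
])

```text
time: 51.78
tcp_pos: [0.4686, 0.0956, 0.0482]
tcp_rot: [0.0, 0.714, 0.7, 0.0]
wrist_force: [-0.2, 0.5, -1.2]
gripper_width: 0.0299
```

```bash
python3 - <<'E'
from h import *
ims=dict(side=snap('side','s13.png'),top=snap('top','t13.png'))
CPb=[.5932,.0888,-.0208]
t=c2w(CPb,[(-.125,-.107+.02+.055+.028,0)])[0]
plan([t[0],t[1],.047],-.0208)
tp,_,_=tool()
sl=[tp[0]-.028*.0208,tp[1]-.028,np.pi/2-.0208]
L=slines(sl,tp[2]-.007)
L+=[c2w(CPb,[(-.125+a,-.21,.055+b),(-.125+a,-.12,.055+b)]) for a in(-.01,.01) for b in(-.01,.01)]+[c2w(CPb,[(-.125,-.12,.055),(-.125,-.107,.055)])]
overlay('side',ims['side'],[],(200,300,170,270),7,'o12.png')
overlay('side',ims['side'],L,(200,300,170,270),7,'o12b.png')
overlay('top',ims['top'],L,(230,370,190,290),5.5,'o13.png')
E
```

```text
t 51.88 tcp [0.4689 0.0954 0.0484] w 0.0296 F [ 0.6 -0.9 -1.2]
heading y deg -1.15 z [ 0.0012 -0.     -1.    ] j6 -0.02
shift units, current tool axes [-0.32 -0.02  0.06]
 turn units [0.01 0.   0.01]  then shift in final axes [-0.32 -0.02  0.06]
 turn units [-0.000e+00  2.000e-02 -3.599e+01]  then shift in final axes [0.32 0.02 0.06]
```

View pics/o12.png

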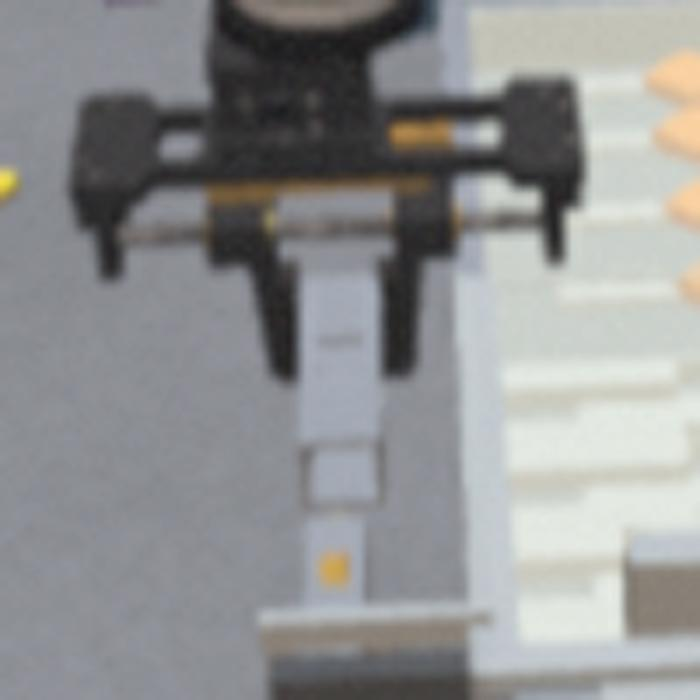

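View pics/o12b.png

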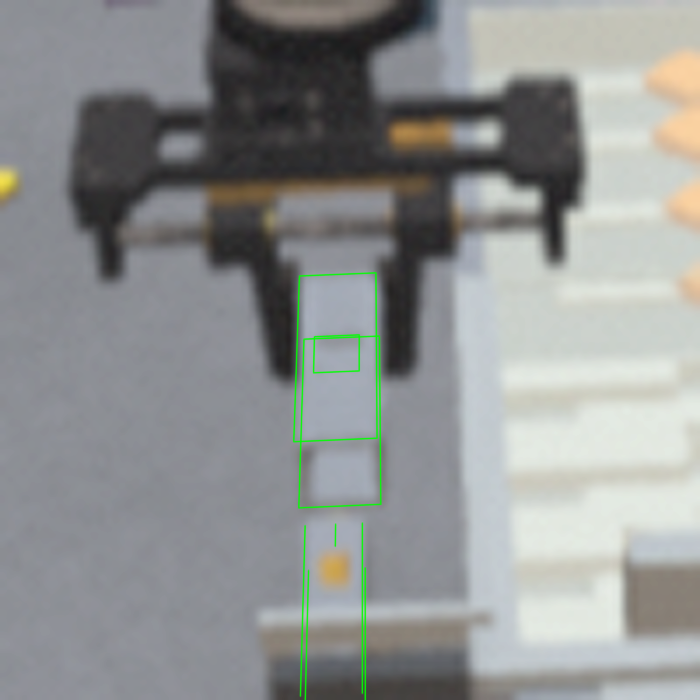

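View pics/o13.png

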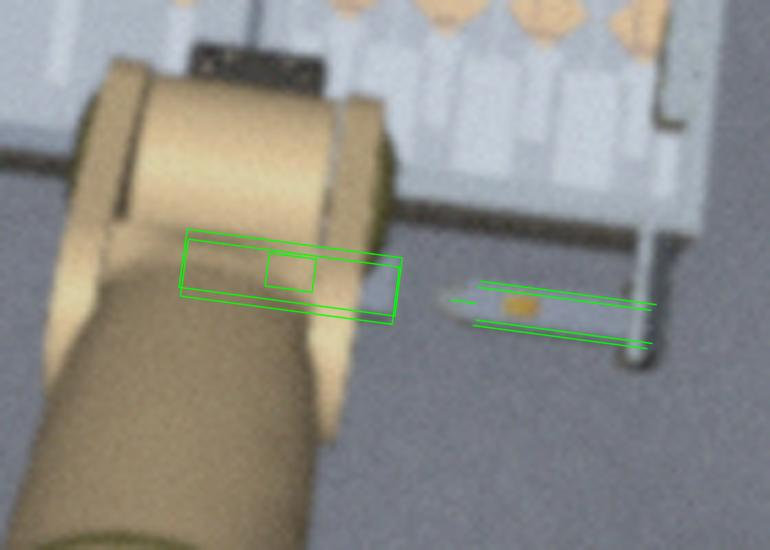

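Call:
arm_command([
  [[-0.3,-0.04,0.05],[0,0,0],20],
  [[-0.3,0,0],[0,0,0],20],
  [[-0.3,0,0],[0,0,0],20],
  [[-0.3,0,0],[0,0,0],20],
  [[-0.3,0,0],[0,0,0],20],
  [[0,0,0],[0,0,0],20],
])

```text
time: 52.62
tcp_pos: [0.4669, 0.0572, 0.0465]
tcp_rot: [0.0, 0.715, 0.7, -0.0]
wrist_force: [-0.1, 1.1, -1.6]
gripper_width: 0.0295
```

```bash
python3 - <<'E'
from h import *
ims=dict(side=snap('side','s13.png'),top=snap('top','t13.png'))
plan([.466,.057,.047],-.0208)
overlay('side',ims['side'],[],(200,300,170,270),7,'o12.png')
overlay('top',ims['top'],[],(230,370,190,290),5.5,'o13.png')
E
```

```text
t 52.73 tcp [0.4668 0.0577 0.0465] w 0.0298 F [-0.4  0.1 -0.7]
heading y deg -1.18 z [-0.  0. -1.] j6 -0.11
shift units, current tool axes [-0.03 -0.03 -0.02]
 turn units [-0. -0.  0.]  then shift in final axes [-0.03 -0.03 -0.02]
 turn units [  0.  -0. -36.]  then shift in final axes [ 0.03  0.03 -0.02]
```

View pics/o12.png

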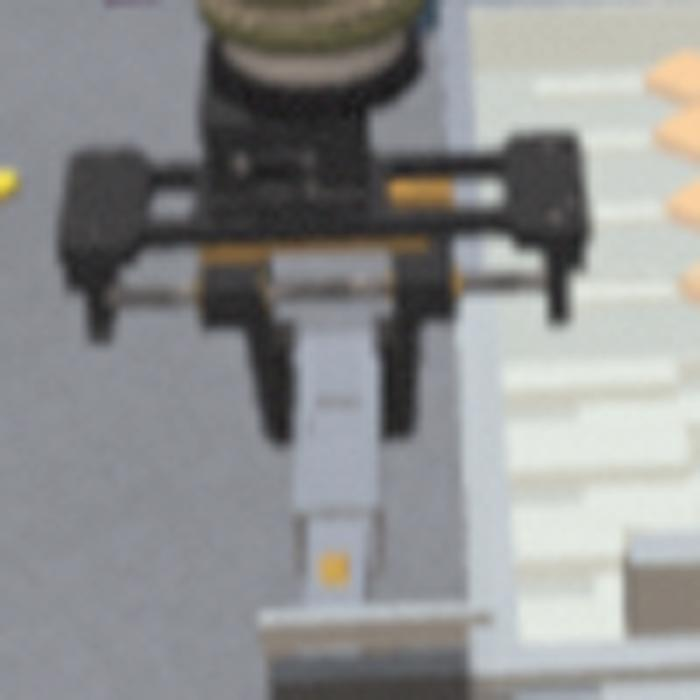

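View pics/o13.png

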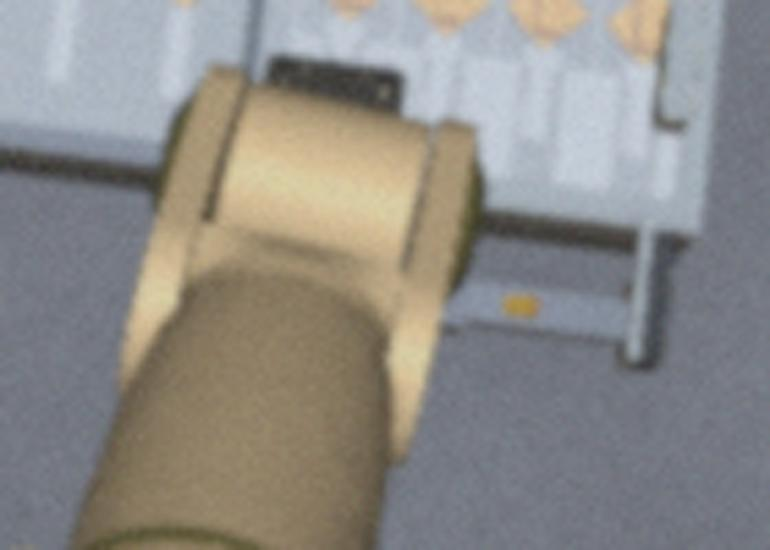

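Call:
arm_command([
  [[-0.3,-0.05,0],[0,0,0],20],
  [[-0.3,0,0],[0,0,0],20],
  [[-0.3,0,0],[0,0,0],20],
  [[0,0,0],[0,0,0],20],
])

```text
time: 53.22
tcp_pos: [0.4653, 0.0347, 0.0465]
tcp_rot: [0.0, 0.715, 0.7, 0.0]
wrist_force: [-0.8, 0.1, -1.2]
gripper_width: 0.0295
```

```bash
python3 - <<'E'
from h import *
ims=dict(side=snap('side','s13.png'))
plan([.466,.057,.047],-.0208)
overlay('side',ims['side'],[],(210,290,190,270),8,'o12.png')
E
```

```text
t 53.27 tcp [0.4652 0.0349 0.0465] w 0.0297 F [-0.4  0.1 -1.8]
heading y deg -1.2 z [ 1.e-04 -0.e+00 -1.e+00] j6 -0.16
shift units, current tool axes [ 0.88  0.01 -0.02]
 turn units [ 0.  0. -0.]  then shift in final axes [ 0.88  0.01 -0.02]
 turn units [ 0. -0. 36.]  then shift in final axes [-0.88 -0.01 -0.02]
```

View pics/o12.png

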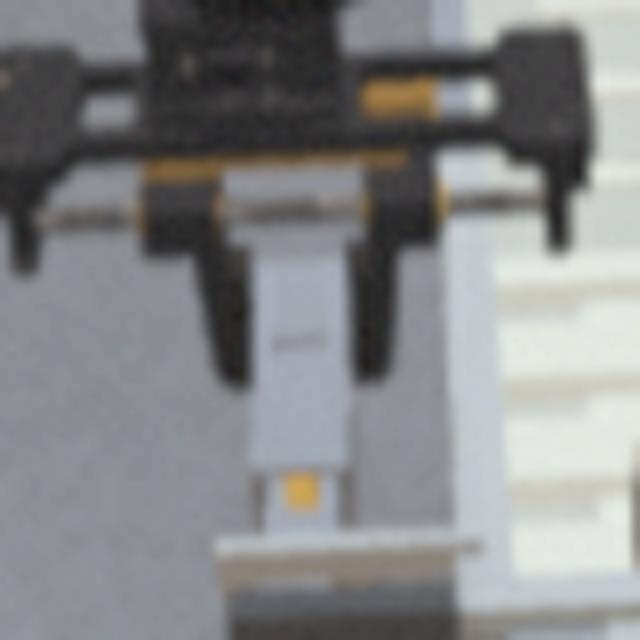

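Call:
arm_command([
  [[-0.25,0,0],[0,0,0],20],
  [[-0.25,0,0],[0,0,0],20],
  [[-0.25,0,0],[0,0,0],20],
  [[0,0,0],[0,0,0],20],
])

```text
time: 53.78
tcp_pos: [0.465, 0.0157, 0.0466]
tcp_rot: [0.0, 0.714, 0.7, -0.0]
wrist_force: [0.6, -2.3, 0.3]
gripper_width: 0.0297
```

Call:
arm_command([
  [[-0.25,0,0],[0,0,0],20],
  [[-0.25,0,0],[0,0,0],20],
  [[0,0,0],[0,0,0],20],
])

```text
time: 54.15
tcp_pos: [0.4646, 0.0034, 0.0465]
tcp_rot: [0.0, 0.714, 0.7, -0.0]
wrist_force: [-0.3, -2.4, 1.6]
gripper_width: 0.0298
```

```bash
python3 - <<'E'
from h import *
ims=dict(side=snap('side','s13.png'))
plan([.466,.057,.047],-.0208)
overlay('side',ims['side'],[],(210,290,190,270),8,'o12.png')
E
```

```text
t 54.2 tcp [0.4646 0.0036 0.0465] w 0.0302 F [ 0.5 -1.6  0.2]
heading y deg -1.19 z [ 2.e-04 -4.e-04 -1.e+00] j6 -0.22
shift units, current tool axes [ 2.14  0.01 -0.02]
 turn units [ 0.  0. -0.]  then shift in final axes [ 2.14  0.01 -0.02]
 turn units [ 1.0e-02 -0.0e+00  3.6e+01]  then shift in final axes [-2.14 -0.01 -0.02]
```

View pics/o12.png

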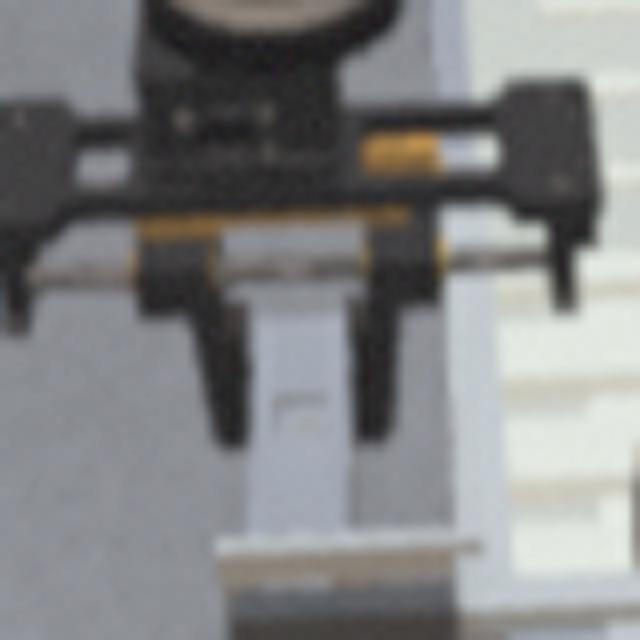

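Call:
arm_command([
  [[-0.25,0,0],[0,0,0],20],
  [[-0.25,0,0],[0,0,0],20],
  [[-0.25,0,0],[0,0,0],20],
  [[-0.15,0,0],[0,0,0],20],
  [[0,0,0],[0,0,0],20],
])

```text
time: 54.82
tcp_pos: [0.4641, -0.0193, 0.0465]
tcp_rot: [0.0, 0.714, 0.7, -0.0]
wrist_force: [-0.6, -5.7, 0.4]
gripper_width: 0.0299
```

Call:
arm_command([
  [[-0.1,0,0],[0,0,0],20],
  [[0,0,0],[0,0,0],20],
])

```text
time: 55.08
tcp_pos: [0.4638, -0.0209, 0.0463]
tcp_rot: [-0.0, 0.714, 0.7, -0.0]
wrist_force: [0.0, -0.4, -0.7]
gripper_width: 0.0296
```

```bash
python3 - <<'E'
from h import *
ims=dict(side=snap('side','s13.png'))
plan([.466,.057,.047],-.0208)
overlay('side',ims['side'],[],(210,290,190,270),8,'o12.png')
E
```

```text
t 55.12 tcp [ 0.4638 -0.0208  0.0463] w 0.0297 F [ 0.5 -0.7 -1.3]
heading y deg -1.17 z [-6.e-04  4.e-04 -1.e+00] j6 -0.28
shift units, current tool axes [ 3.11  0.03 -0.03]
 turn units [-0.01 -0.    0.  ]  then shift in final axes [ 3.11  0.02 -0.03]
 turn units [ 1.0e-02 -1.0e-02 -3.6e+01]  then shift in final axes [-3.11 -0.02 -0.03]
```

View pics/o12.png

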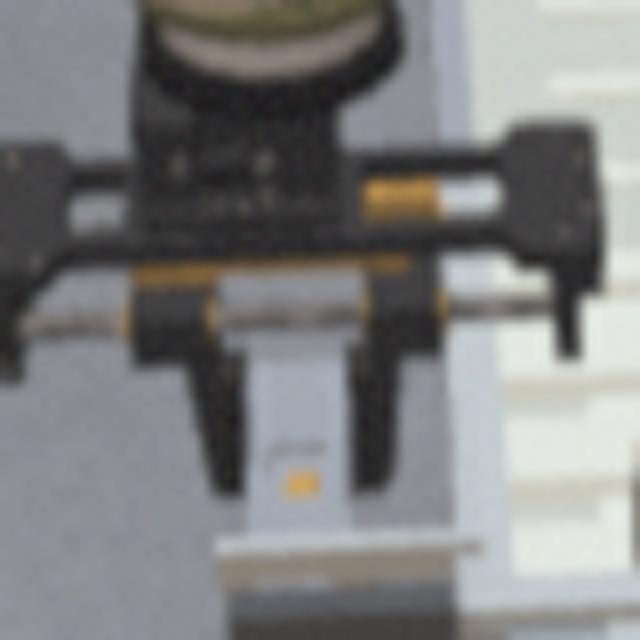

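Call:
arm_command([
  [[-0.08,0,0],[0,0,0],20],
  [[0,0,0],[0,0,0],20],
])

```text
time: 55.38
tcp_pos: [0.4639, -0.023, 0.0465]
tcp_rot: [-0.0, 0.714, 0.7, -0.0]
wrist_force: [-0.7, -0.0, -0.4]
gripper_width: 0.0298
```

Call:
arm_command([
  [[-0.06,0,0],[0,0,0],20],
  [[0,0,0],[0,0,0],20],
])

```text
time: 55.62
tcp_pos: [0.4639, -0.0245, 0.0465]
tcp_rot: [-0.0, 0.714, 0.7, -0.0]
wrist_force: [-0.7, 0.8, -2.1]
gripper_width: 0.0295
```

Call:
arm_command([
  [[-0.06,0,0],[0,0,0],20],
  [[0,0,0],[0,0,0],20],
])

```text
time: 55.88
tcp_pos: [0.4639, -0.0248, 0.0464]
tcp_rot: [-0.001, 0.714, 0.7, 0.001]
wrist_force: [2.5, 10.8, -1.1]
gripper_width: 0.0296
```

```bash
python3 - <<'E'
from h import *
ims=dict(side=snap('side','s14.png'))
plan([.466,.057,.047],-.0208)
overlay('side',ims['side'],[],(220,280,220,280),10,'o12.png')
E
```

```text
t 55.92 tcp [ 0.4639 -0.0248  0.0464] w 0.0299 F [ 2.4 10.3 -1.6]
heading y deg -1.19 z [ 0.      0.0021 -1.    ] j6 -0.29
shift units, current tool axes [ 3.27  0.02 -0.02]
 turn units [-0.   -0.02  0.  ]  then shift in final axes [ 3.27  0.02 -0.02]
 turn units [  0.04  -0.   -36.  ]  then shift in final axes [-3.27 -0.02 -0.02]
```

View pics/o12.png

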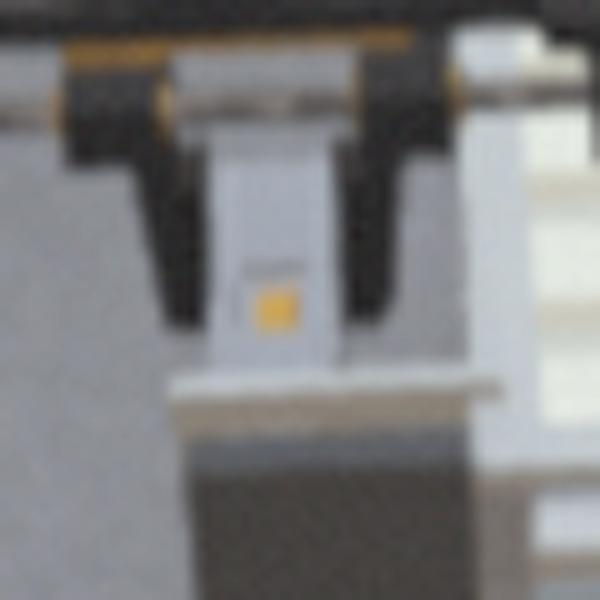

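Call:
arm_command([
  [[0.06,0,0],[0,0,0],20],
  [[0,0,0],[0,0,0],38],
  [[0,0,0],[0,0,0],38],
  [[0,0,0],[0,0,0],38],
  [[0,0,-0.4],[0,0,0],38],
  [[0,0,-0.8],[0,0,0],38],
  [[0,0,-1],[0,0,0],38],
  [[0,0,-1],[0,0,0],38],
  [[0,0,-1],[0,0,0],38],
  [[0,0,-1],[0,0,0],38],
])

```text
time: 57.18
tcp_pos: [0.4639, -0.0245, 0.178]
tcp_rot: [0.0, 0.714, 0.7, 0.0]
wrist_force: [-0.3, 1.0, 0.3]
gripper_width: 0.038
```

Call:
arm_command([
  [[0.8,0,-0.5],[0,0,0],38],
  [[1,-0.5,0],[0,0,0],38],
  [[1,-0.5,0],[0,0,0],38],
  [[1,-0.5,0],[0,0,0],38],
  [[1,-0.5,0],[0,0,0],38],
  [[1,-0.5,0],[0,0,0],38],
  [[1,-0.5,0],[0,0,0],38],
  [[1,-0.5,0],[0,0,0],38],
  [[1,0,0],[0,0,0],38],
  [[1,0,0],[0,0,0],38],
])

```text
time: 58.42
tcp_pos: [0.3813, 0.223, 0.1898]
tcp_rot: [0.0, 0.714, 0.7, 0.0]
wrist_force: [1.5, -0.7, -0.4]
gripper_width: 0.0379
```

```bash
python3 - <<'E'
from h import *
ims=dict(side=snap('side','s15.png'),top=snap('top','t15.png'))
plan([.466,.057,.047])
overlay('side',ims['side'],[],(210,340,170,290),5.5,'o12.png')
overlay('top',ims['top'],[],(180,370,140,270),4,'o13.png')
E
```

```text
t 58.52 tcp [0.3813 0.2235 0.1895] w 0.0381 F [-0.3 -0.6  0.1]
heading y deg -1.04 z [ 7.e-04  4.e-04 -1.e+00] j6 0.28
shift units, current tool axes [-6.6   3.51  5.7 ]
```

View pics/o12.png

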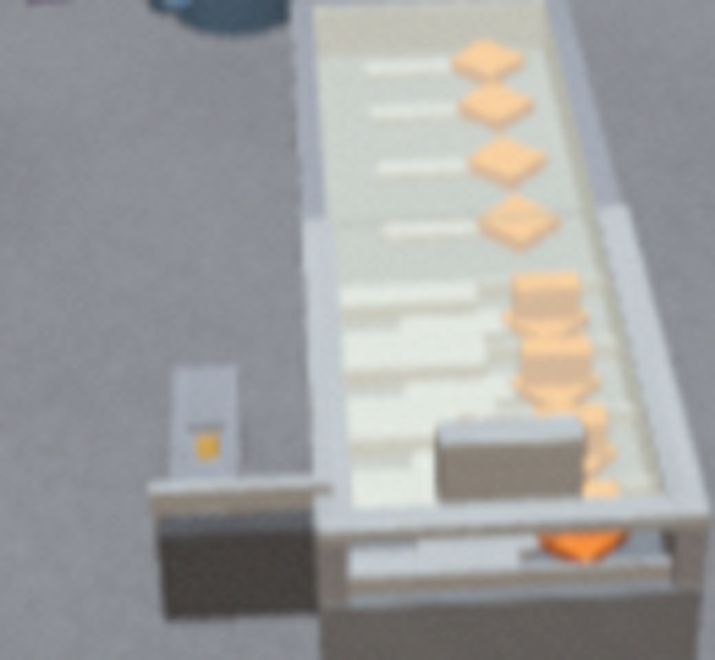

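View pics/o13.png

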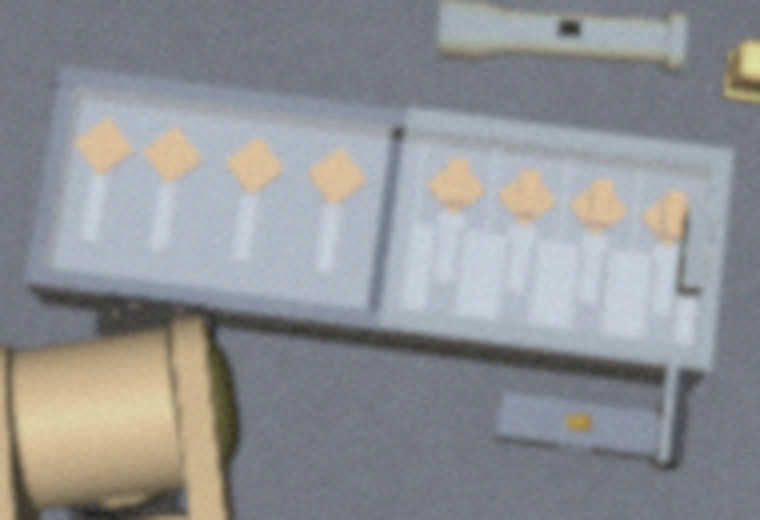

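```bash
python3 - <<'E'
from h import *
print(sign_off()); print(state()['time'])
E
```

```text
the job is handed in; nothing more can be done
None
the job is handed in; nothing more can be done
```

The keys are put away and the case is locked; I handed it in at about 58.5 s of the 210 s allowed. The sign-off gave no verdict.

- **Door:** I slid it to its open stop before loading and to its shut stop afterwards. The gripper measured 245 mm of travel between the two, matching the stated range.
- **Keys:** all four orange keys were out and each now lies in its own recess, blade in the channel. None met resistance going in. The last pictures, partly through the glass, show all four lying straight. The key at the handle end is partly hidden by the handle.
- **Sleeve:** it had been knocked about 4 cm before I reached it, so I located it again. I pushed it onto the stub until it met the fork with about 11 N, then backed off. The brass catch shows up through the window in both cameras.
- **Bystanders:** nothing touched the mug, stapler, torch or look-alikes that I could see. I had no way to read their exact movement.
- **Checks that disagreed:**
  - The two cameras differed by 1–2 mm on most positions, and by up to about 5 mm on the key near the mug.
  - The stub's end appeared up to 5 mm from where I computed it, so I set the sleeve's home by contact with the fork.
  - While opening the door I overran its stop, and the wrist force reached about 60 N against the 120 N limit.

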